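# Hang the pipette hanger on its slotted upright

### The job

Pick up the white pipette hanger bracket from the bench, hook both of its steel claws into the two slots of the slotted upright, and press it down until it is fully home and the spring catch has snapped into the bracket's window; then let go of it. Do it by feel and gently: a press of about 15 N is plenty, and forcing the bracket against the upright with more than 40 N would bend it. Leave the bottle, tip box and beaker where they stand.

Things in the scene. Friction and masses are not known exactly. Their poses are not given: they have to be found in the camera images.
- bracket_grip (a point): Grip point on the loose white plastic bracket (about 0.26 kg): on its upright web, 10 mm thick (y), spanning x -32 to +43 and z -76 to +18 mm about this point, free for a grip from above. +x points to the claws, z up. It stands on a notched flange, 80 mm wide, 4 thick, reaching x -87, underside 80 mm below. Back face of its 50 x 5 mm back plate is at x +48.
- bracket_back (a point): Bracket's back face, centre line, level with bracket_grip; same axes. Two steel claws stand out here, 10.5 mm in +x, 5 mm thick (y): necks 8 mm high, undersides at z +8 and -40 mm; a tongue at each neck's end hangs 9 mm lower, 5.5 mm clear of the face. Window for the catch, 8 mm high, centred at z -57 mm, bent-out lip below it.
- bracket_ledge (a point): Top of the press ledge over the back plate: 44 mm wide (y), 20 mm deep, this point at its centre, 10 mm in front of the back face, 50 mm above bracket_back. Pressing here, right above the claws, works best; pressing farther out tends to jam.
- post: Slotted upright fixed to the bench, axes x, y, z up; origin under the centre of its 150 x 130 x 10 mm foot. Column 60 mm wide, 222 mm tall, 44 mm deep, hollow; its 4 mm thick slotted aluminium face is the plane x = -24 mm and looks to -x. The hung bracket's axes are parallel to these.
- post_slots (a point): Nominal centre of the bridge between the two slots, on the slotted face. Each slot is 9 mm wide and 41 mm high, on the line y = 0: nominally 3.5 to 44.5 mm above and 3.5 to 44.5 mm below this point. The slotted face is height-adjusted: slots, catch and seat tab together really sit anywhere up to 6 mm higher or lower, which no reading tells.
- post_home (a point): Nominal place of bracket_back when home (necks on the slots' bottom edges; +-6 mm as for the slots). Claws pass in with the bracket 14 to 33 mm above home, best 23: push in +x until the faces meet, then straight down. The catch resists from 13 mm above home to the last mm; passing it takes 6 to 15 N, more than the bracket's weight; then a hard stop.
- catch (a joint): Sprung steel catch, 28 mm wide, 2.5 mm high, in the slotted face 57 mm below home, moving with the slots. 0 = out, 3 mm proud of the face; grows (m) as it is pushed in, up to 0.003 as the bracket's lip slides over it; back to 0 when snapped into the bracket's window.
- seat (a joint): Small steel tab in the bottom of the lower slot, sprung up with 3 to 4.5 N: 0 = up, 5 mm above the slot's bottom edge; grows (m) as the lower claw's neck pushes it down, 0.005 = neck on the slot's edge. If let go before the catch has snapped, the tab lifts the bracket again; locked, it stays at 0.0035 to 0.005.
- bottle: Glass reagent bottle, 64 mm across, about 150 mm tall, origin under its centre. Leave alone.
- tipbox: Blue pipette tip box with clear lid, 85 x 120 x 63 mm, origin under its centre. Leave alone.
- beaker: Glass beaker, 70 mm across, 90 mm tall, origin under its centre. Leave alone.
There are look-alikes about, which are no part of the job. Of the things shaped like the part that bears bracket_grip, the white one is meant.

How it is judged (in metres and radians):
On the way:
1. the claws are hooked through the slots, above home (x of bracket_back in the frame of post between -0.0275 and -0.02 m and y of bracket_back in the frame of post between -0.004 and 0.004 m and z of bracket_back in the frame of post between 0.166 and 0.206 m).
At the end, for the whole second after the job is handed in: Released and at rest, the bracket hangs upright (0.08 rad) on the slotted face: back face within 3.5 mm of it, centred within 4 mm, bracket_back at z 156 to 175 mm in the upright's frame, catch sprung out to within 1 mm, seat tab down over 3 mm (x of bracket_back in the frame of post between -0.0275 and -0.021 m and y of bracket_back in the frame of post between -0.004 and 0.004 m and z of bracket_back in the frame of post between 0.156 and 0.175 m and angle between bracket_back's own z axis and vertical below 0.08 rad and value of joint catch below 0.001 m and value of joint seat above 0.003 m and linear speed of bracket below 0.01 m/s and contact force between bracket and post above 0.5 N); the robot touches nothing.
It fails at once if the bracket is forced against the upright with more than 40 N (contact force between bracket and post above 40 N).
It fails at once if the bottle is displaced by more than 20 mm (distance of bottle from where it was at the start of the episode above 0.02 m).
It fails at once if the tipbox is displaced by more than 20 mm (distance of tipbox from where it was at the start of the episode above 0.02 m).
It fails at once if the beaker is displaced by more than 20 mm (distance of beaker from where it was at the start of the episode above 0.02 m).
It also fails if it takes over 45 s, if anything falls off the work surface, if the arm or the gripper's body presses on something with over 40 N, if the wrist force passes 120 N, or if a joint passes its speed limit or range.

### The arm

A 7-joint arm with a two-finger parallel gripper is mounted at the origin on the work surface. World frame = base frame: x ahead of the robot, y to its left, z up, the work surface at z = 0. Lengths are in mm, angles in rad, forces in N, time in s.
With the tool pointing down it reaches from about 425 to 875 mm from the base axis. Payload 4.7 kg.
Tool frame: the origin (TCP) lies between the finger pads; the fingertips stand 11 mm ahead of it and the grasp point (between the pads) lies 8 mm behind it; z points along the fingers, y is the line along which they close (so a half turn about z gives the same grasp; the last joint's range is limited). The gripper opens to 87 mm and grips with 3 to 60 N. Pads are 19 mm wide; open, the fingers measure 117 mm over their backs; the gripper's body (75 mm by 190 mm) begins 51 mm behind the grasp point.
Start: joints at [-1.25, 0.321, -0.07, 1.45, 0.023, 1.371, -0.057], TCP at [196.336, 619.662, 194.287] pointing down, gripper open.
Joint ranges: [-2.86, 2.86], [-0.3, 2.09], [-1.38, 1.24], [0.06, 2.45], [-1.56, 4.7], [0.09, 2.05], [-2.69, 2.69]. Speed limits (rad/s): [2.57, 2.57, 3.14, 3.14, 3.14, 3.14, 3.14].

### API

Orientations are given as a unit quaternion [w, x, y, z].
In Python, from bench import env gives the robot as it stands.
- The arm moves only by the tool move_arm, never from a script. Its argument "commands" is a list of rows, each a list of 2 entries, a list of its own where there are three numbers: the shift along the tool's x, y, z in units of 500 mm (1.0 is 500 mm), then the turn about the tool's z in units of pi/2 rad (1.0 is pi/2 rad). In form: [[[x, y, z], spin], ...]. A call has 1 to 10 rows; each row is the pose to reach, as a shift and turn from the pose commanded when the call began, along the tool's axes at that moment; what a row does not reach only later rows make up. A row lasts 1/10 s, in which the tool goes at most 50 mm and 8.59 degrees, less where a joint would pass 70% of its speed; a pose out of reach is approached as far as the arm can. A call with a number of a shift or a turn outside -1 to 1 is refused whole. A call with a gripper value outside its range is refused whole. "hand" is the closure, from 0 (fully open) to 1 (shut), set as the call begins (left out, the last holds). The fingers move at their own pace and stop on an object; the grip force is fixed at half the most. Time passes only in rows, so rows that repeat a pose let the fingers close. It gives the time, the measured TCP pose, the force, the opening and the grip force at its end, in the units of the state.
- env.read_state(): the state, without advancing time (a new reading comes with each control period).
- env.snapshot(name): name is "side" or "top" or "wrist"; returns a dict with "frame" (420x560x3 uint8, red, green, blue), "depth" (420x560 float32, mm along the optical axis (not along the pixel's ray), 0 where there is no reading), "fovy" (degrees; the focal length in pixels is half the picture's height over the tangent of half this angle, whatever the lens; pixels are square), "cx", "cy" (the principal point, pixels), "xyz" and "orientation" of the camera in the world. Camera axes: x right, y down, z forward; pixel columns grow to the right and rows downward; lengths in mm; the calibration is good to about 2 mm. A picture is of the moment at which its call begins.
- env.hand_in(): hands the job in; it is judged then, once.
The state is a dict: "t": time; "q": joint angles; "dq": joint speeds; "joint_efforts": joint torques, N m; "tool_pos": TCP position; "eef_rot": TCP orientation; "force": force on the tool from outside, world axes, zero at the start; "moment": the same for the moment, N m; "width": opening from 0.0 (shut) to 1.0 (fully open); "gripper_force": force on a finger pad.
Only numpy, scipy, OpenCV 4.12 (cv2) and the standard library are available. Lean on these libraries where they do the work, as an engineer would, in place of code of your own. Each camera call takes 0.05 s, during which the arm holds its last target. There are 200 camera calls.

## Working session

There is one attempt and no reset: what is moved stays moved. The work goes in short steps, Python scripts to look and compute and a tool call to move; the robot and the scene stay as the last step left them, time stands still between calls to the robot, and variables do not carry over. Pictures are saved under pics/ and viewed, at most 10 in all, crops included, and the job is handed in when it is done.

Besides the shell and the picture viewer there is one more tool, called after "Call:" as name(argument=value, ...), one argument or row to a line, values as JSON. move_arm: Moves the arm, as the interface text tells. Shifts and turns lie within -1 to 1; 1 stands for 500 mm of shift or pi/2 rad of turn. Its arguments: {"type":"object","properties":{"commands":{"type":"array","items":{"type":"array"}},"hand":{"type":"number"}},"required":["commands"]}

```bash
ls; mkdir -p pics
cat > h.py <<'E'
import numpy as np, cv2
from scipy.spatial.transform import Rotation as R
from bench import env
def snap(n,f=None):
    s=env.snapshot(n)
    if f: cv2.imwrite('pics/'+f,s['frame'][...,::-1])
    d=s['depth'];h,w=d.shape;fl=h/2/np.tan(np.radians(s['fovy'])/2)
    v,u=np.mgrid[:h,:w]
    p=np.stack([(u-s['cx'])/fl*d,(v-s['cy'])/fl*d,d],-1)
    q=s['orientation'];r=R.from_quat([q[1],q[2],q[3],q[0]]).as_matrix()
    P=p@r.T+np.array(s['xyz']); P[d==0]=np.nan
    return s,P
E
python3 - <<'E'
from h import *
a=[snap(n) for n in('top','side')]
for n,(s,P) in zip(('top','side'),a):
    print(n,s['xyz'],s['orientation'],s['fovy'],s['cx'],s['cy'])
    np.savez(n+'.npz',P=P,f=s['frame']); cv2.imwrite(f'pics/{n}1.png',cv2.resize(s['frame'][...,::-1],(784,588)))
print(env.read_state())
E
```

```text
pics
top [ 440.45325434  -12.70387045 1467.6779533 ] [-0.02658843  0.71477608 -0.69798971  0.03462042] 44.59844376137225 279.11671346732754 220.9525328247188
side [-190.85363033 -815.57978151  741.15520827] [-0.46851945  0.80663142 -0.31338619  0.17783241] 54.83968670850408 283.8471216322941 210.75877552360188
{'t': 0.1, 'q': array([-1.24991625,  0.32175368, -0.07009638,  1.45156943,  0.02261384,
        1.37080867, -0.05690549]), 'dq': array([-0.00015499, -0.00047196,  0.00068581, -0.00144034,  0.00166019,
       -0.00125153,  0.00071083]), 'joint_efforts': array([-3.64313719e-04, -4.92569125e+01, -4.05968595e-01, -3.13402033e+01,
       -6.43422268e-02,  3.93728376e-02,  8.14434293e-05]), 'tool_pos': array([196.1730795 , 619.106254  , 193.25966432]), 'eef_rot': array([-8.19604353e-05,  1.52771116e-01,  9.88261210e-01, -8.72175655e-04]), 'force': array([ 0.60860763,  0.44642824, -0.58429093]), 'moment': array([-0.01389166,  0.00801017,  0.05334102]), 'gripper_force': 0.0, 'width': 0.9997493354089427}
```

View pics/top1.png

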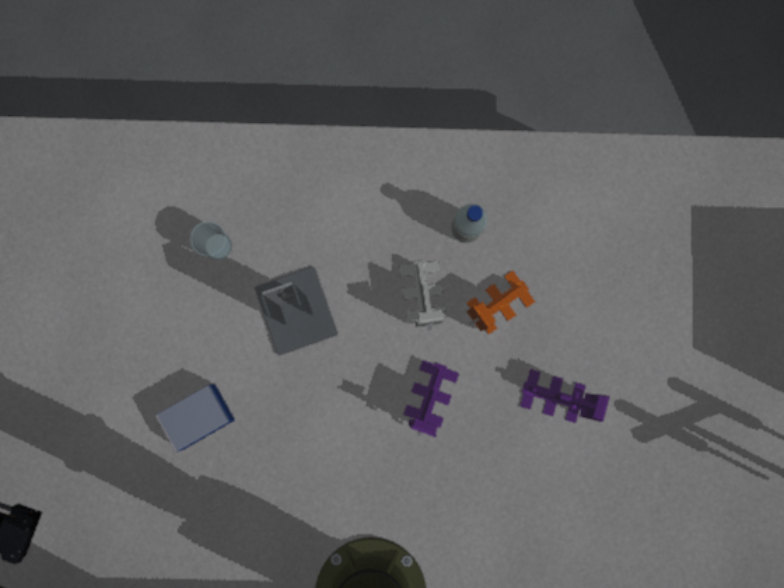

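View pics/side1.png

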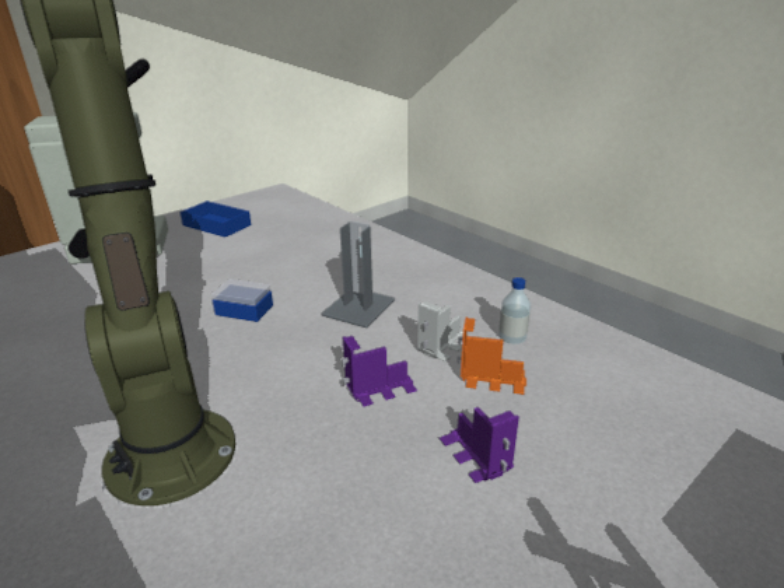

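The top view shows the white bracket at about (428,293), its back plate at the lower end (430,320), and the upright's foot centred near (297,310). The side view shows the upright's slot facing the right-hand side at (358,250).

Run:
```python
from h import *
for n,(bx,px) in dict(top=((400,250,450,340),(245,255,345,360)),side=((410,295,465,365),(315,215,400,330))).items():
    z=np.load(n+'.npz');P=z['P'];f=z['f'].astype(int)
    def crop(b):
        b=[int(c/1.4) for c in b];return P[b[1]:b[3],b[0]:b[2]].reshape(-1,3),f[b[1]:b[3],b[0]:b[2]].reshape(-1,3)
    p,c=crop(bx); m=(p[:,2]>10)&(np.ptp(c,axis=1)<40); q=p[m]
    print(n,'bracket',len(q))
    for lo,hi in((10,40),(40,80),(80,110),(110,140)):
        s=q[(q[:,2]>lo)&(q[:,2]<=hi)]
        if len(s)>4:
            r=cv2.minAreaRect(s[:,:2].astype(np.float32)); print(lo,hi,len(s),np.round(r[0],1),np.round(r[1],1),round(r[2],1),'med z',np.median(s[:,2]).round(1),'maxz',s[:,2].max().round(1))
    p,c=crop(px)
    for lo,hi in((5,14),(14,100),(100,200),(205,240)):
        s=p[(p[:,2]>lo)&(p[:,2]<=hi)]
        if len(s)>4:
            r=cv2.minAreaRect(s[:,:2].astype(np.float32)); print('post',lo,hi,len(s),np.round(r[0],1),np.round(r[1],1),round(r[2],1),np.median(s[:,2]).round(1))
    q=P.reshape(-1,3)
    print('table z',np.nanmedian(q[(abs(q[:,2])<15)&(q[:,0]>300)&(abs(q[:,1])<300)][:,2]))
# plane scatter
import cv2
im=np.full((560,640,3),255,np.uint8)
for n,col in(('top',(0,0,255)),('side',(255,0,0))):
    P=np.load(n+'.npz')['P'].reshape(-1,3)
    for x,y,z in P[(P[:,2]>14)&(P[:,2]<260)]:
        if 330<x<610 and -180<y<260:
            X=int((260-y)*1.45);Y=int((610-x)*2*.725)
            k=min(1,z/240); cv2.circle(im,(X,Y),1,tuple(int(c*(1-k)+ (0,160,0)[i]*k) for i,c in enumerate(col)),-1)
cv2.imwrite('pics/map.png',im)
```

```text
top bracket 388
10 40 49 [597.4 -95.2] [141.5  69.5] 6.4 med z 19.5 maxz 39.2
40 80 89 [ 594.9 -102.8] [ 45.3 131.5] 89.8 med z 50.5 maxz 79.4
80 110 111 [ 570.2 -106.7] [48.7 87.4] 83.4 med z 96.5 maxz 109.0
110 140 139 [ 547.  -101.5] [20.2 48.4] 9.8 med z 129.3 maxz 135.7
post 5 14 1691 [568.8 170.1] [212.9 200.7] 1.6 9.2
post 14 100 271 [561.9 165.7] [145.9 125. ] 19.9 17.8
post 100 200 234 [564.1 165.6] [43.9 59.2] 20.5 152.0
post 205 240 125 [564.1 166.7] [44.3 59.9] 20.7 220.8
table z -0.040163330534824127
side bracket 843
10 40 217 [ 569.1 -104.8] [157.9  90.7] 41.2 med z 26.7 maxz 40.0
40 80 299 [ 569.2 -104.9] [161.2  92.2] 42.3 med z 55.8 maxz 80.0
80 110 195 [ 547.7 -120. ] [126.7  76.8] 54.3 med z 94.4 maxz 109.8
110 140 132 [ 541.5 -143.5] [133.   26.7] 87.7 med z 126.2 maxz 131.3
post 5 14 661 [555.2 164.7] [155.4 133.4] 20.2 8.7
post 14 100 432 [637.3 236.9] [277.2  71. ] 41.8 62.4
post 100 200 557 [561.2 167.7] [50.6 66.9] 23.0 150.9
post 205 240 128 [561.4 167.6] [46.6 62.8] 20.2 215.0
table z -0.9750991955629615
```

View pics/map.png

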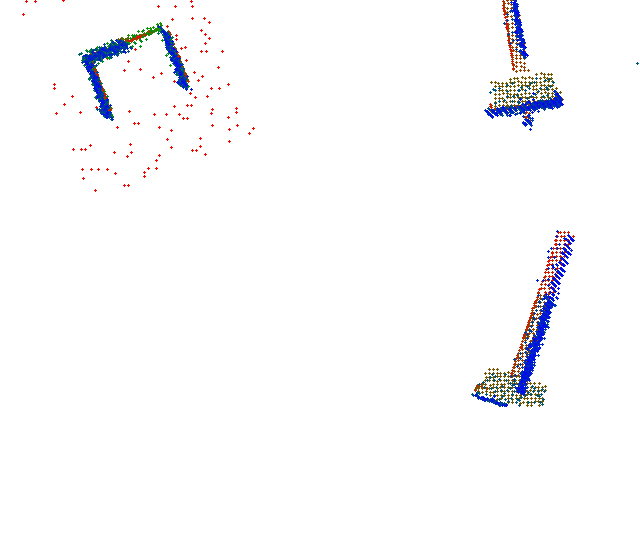

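The map shows the upright as a U. Its closed slotted face is on the far side (+x world) and looks away from the robot. The bracket's claws point toward the robot. Next I refine the poses and measure the bottle and beaker positions.

Run:
```python
from h import *
T=np.load('top.npz');S=np.load('side.npz')
Pt=T['P'].reshape(-1,3);Ps=S['P'].reshape(-1,3)
A=np.vstack([Pt,Ps]);src=np.r_[np.zeros(len(Pt)),np.ones(len(Ps))]
def sel(x0,x1,y0,y1,z0,z1,s=None):
    m=(A[:,0]>x0)&(A[:,0]<x1)&(A[:,1]>y0)&(A[:,1]<y1)&(A[:,2]>z0)&(A[:,2]<z1)
    if s is not None:m&=src==s
    return A[m]
def rep(t,q):
    r=cv2.minAreaRect(q[:,:2].astype(np.float32));print(t,len(q),np.round(r[0],1),np.round(r[1],1),round(r[2],1),'z',np.percentile(q[:,2],[1,50,99]).round(1))
def line(t,q):
    c=np.median(q[:,:2],0);d=q[:,:2]-c;k=np.linalg.norm(d,axis=1)<200
    v=cv2.fitLine(q[:,:2].astype(np.float32),cv2.DIST_HUBER,0,.01,.01).ravel();print(t,len(q),'dir deg',np.degrees(np.arctan2(v[1],v[0])).round(2),'pt',v[2:].round(1))
rep('bottle t',sel(595,720,-230,-120,60,200,0));rep('bottle s',sel(595,720,-230,-120,60,200,1))
for s in(0,1): rep('bottle top',sel(595,720,-230,-120,135,200,s))
for s in(0,1): rep('beaker',sel(500,720,270,420,20,120,s))
rep('ledge',sel(525,575,-140,-60,122,140,0));rep('ledge s',sel(525,575,-140,-60,126,140,1))
line('backplate side', sel(525,545,-135,-65,60,118,1))
line('web top', sel(562,610,-112,-85,92,103,0))
line('web top s', sel(562,610,-112,-85,92,103,1))
for s in(0,1):
    q=sel(520,610,120,210,60,240,s);rep('post',q);rep('posttop',sel(520,610,120,210,205,240,s))
```

```text
bottle t 88 [ 715.2 -180. ] [ 9.4 43.4] 0.0 z [ 60.5  90.8 107.5]
bottle s 173 [ 712.9 -181. ] [13.8 49. ] 0.2 z [ 60.7  84.1 107.7]Traceback (most recent call last):
  File "<stdin>", line 15, in <module>
  File "<stdin>", line 10, in rep
    return _quantile_unchecked(
        a, q, axis, out, overwrite_input, method, keepdims, weights)
    return _ureduce(a,
                    func=_quantile_ureduce_func,
    ...<5 lines>...
                    overwrite_input=overwrite_input,
                    method=method)
    r = func(a, **kwargs)
    result = _quantile(arr,
                       quantiles=q,
    ...<2 lines>...
                       out=out,
                       weights=wgt)
    slices_having_nans = np.isnan(arr[-1, ...])
                                  ~~~^^^^^^^^^
IndexError: index -1 is out of bounds for axis 0 with size 0
```

Run:
```python
from h import *
T=np.load('top.npz');S=np.load('side.npz')
Pt=T['P'].reshape(-1,3);Ps=S['P'].reshape(-1,3)
A=np.vstack([Pt,Ps]);src=np.r_[np.zeros(len(Pt)),np.ones(len(Ps))]
def sel(x0,x1,y0,y1,z0,z1,s=None):
    m=(A[:,0]>x0)&(A[:,0]<x1)&(A[:,1]>y0)&(A[:,1]<y1)&(A[:,2]>z0)&(A[:,2]<z1)
    if s is not None:m&=src==s
    return A[m]
def rep(t,q):
    if len(q)<5: print(t,len(q));return
    r=cv2.minAreaRect(q[:,:2].astype(np.float32));print(t,len(q),np.round(r[0],1),np.round(r[1],1),round(r[2],1),'z',np.percentile(q[:,2],[1,50,99]).round(1))
def line(t,q):
    if len(q)<5: print(t,len(q));return
    v=cv2.fitLine(q[:,:2].astype(np.float32),cv2.DIST_HUBER,0,.01,.01).ravel();print(t,len(q),'dir deg',np.degrees(np.arctan2(v[1],v[0])).round(2),'pt',v[2:].round(1))
for s in(0,1):
    print(s)
    rep('bottle',sel(660,820,-250,-120,60,200,s)); rep('beaker',sel(560,800,270,460,20,120,s))
    rep('ledge',sel(525,575,-140,-60,125,140,s)); line('ledge',sel(525,575,-140,-60,125,140,s))
    line('backface', sel(525,545,-135,-65,60,118,s))
    line('web top', sel(560,615,-115,-85,90,103,s)); rep('web top', sel(560,615,-115,-85,90,103,s))
    rep('flange', sel(550,690,-150,-50,2.5,8,s))
    rep('post',sel(520,610,120,210,60,240,s));rep('posttop',sel(520,610,120,210,205,240,s)); 
    # slotted face pts: within 6 mm of estimated face line
    a=np.radians(20.5);n=np.array([np.cos(a),np.sin(a)])
    q=sel(520,620,120,230,30,240,s); d=(q[:,:2]-[562,166])@n; t=(q[:,:2]-[562,166])@[-n[1],n[0]]
    k=(d>17)&(d<29)&(abs(t)<26); line('face',q[k]); print('d',np.percentile(d[k],[5,25,50,75,95]).round(1)); 
    m=abs(d)<15; print('walls t',np.percentile(t[m&(t<0)],[5,50,95]).round(1),np.percentile(t[m&(t>0)],[5,50,95]).round(1))
    print('slot z hist (|t|<3)',np.histogram(q[k&(abs(t)<3),2],bins=np.arange(110,235,6)))
```

```text
0
bottle 478 [ 741.2 -179.3] [61.  63.8] 5.1 z [ 61.6 105.2 154. ]
beaker 407 [692.2 330.6] [69.  66.8] 29.8 z [20.8 65.1 93.4]
ledge 127 [ 547.1 -101.6] [19.7 48.4] 9.1 z [125.2 129.5 135.2]
ledge 127 dir deg -82.94 pt [ 546.3 -102. ]
backface 32 dir deg -81.11 pt [ 537.3 -101.5]
web top 79 dir deg 10.71 pt [587.4 -95.1]
web top 79 [587.8 -95.2] [54.8 10.1] 9.7 z [ 90.8  97.1 102.6]
flange 409 [ 620. -100.] [ 99.5 138.9] 89.6 z [2.5 4.5 7.8]
post 439 [564.1 166.3] [44.4 60.6] 20.5 z [ 62.3 168.1 227.1]
posttop 125 [564.1 166.7] [44.3 59.9] 20.7 z [205.8 220.8 228.3]
face 219 dir deg -68.67 pt [578.7 179.1]
d [19.5 20.  20.4 20.8 23.3]
walls t [-30.6 -30.1 -27.7] [26.2 26.9 29.1]
slot z hist (|t|<3) (array([0, 0, 2, 4, 0, 0, 0, 0, 0, 0, 4, 1, 0, 0, 0, 0, 0, 0, 1, 2]), array([110, 116, 122, 128, 134, 140, 146, 152, 158, 164, 170, 176, 182,
       188, 194, 200, 206, 212, 218, 224, 230]))
1
bottle 481 [ 731.6 -186.1] [47.8 62.4] 48.3 z [ 61.5  98.9 149.9]
beaker 15 [697.9 326.4] [69.8  4. ] 53.9 z [54.9 76.7 89.6]
ledge 68 [ 543.1 -100.2] [20.7 49.4] 13.8 z [125.5 128.6 131.1]
ledge 68 dir deg -78.02 pt [ 542.1 -101. ]
backface 232 dir deg -80.43 pt [ 535.6 -103. ]
web top 34 dir deg 10.85 pt [591.8 -96.4]
web top 34 [590.8 -93.7] [43.7 10.7] 9.9 z [90.6 96.2 98.4]
flange 93 [ 607.  -110.8] [ 71.3 122.1] 81.7 z [2.5 3.5 7.6]
post 931 [560.8 167.4] [51.2 66.1] 21.5 z [ 61.3 145.  222.2]
posttop 128 [561.4 167.6] [46.6 62.8] 20.2 z [205.3 215.  223.3]
face 264 dir deg -68.9 pt [576.  183.4]
d [17.3 18.1 19.2 20.8 22.7]
walls t [-29.7 -27.5 -25.2] [20.6 29.2 31.6]
slot z hist (|t|<3) (array([0, 1, 0, 1, 0, 0, 0, 0, 0, 1, 0, 0, 0, 0, 0, 0, 0, 1, 2, 0]), array([110, 116, 122, 128, 134, 140, 146, 152, 158, 164, 170, 176, 182,
       188, 194, 200, 206, 212, 218, 224, 230]))
```

```bash
cat >> h.py <<'E'
def togo(*targets):
    "targets: (x,y,z,toolx_deg) -> shift/spin units from present pose"
    s=env.read_state();q=s['eef_rot'];r=R.from_quat([q[1],q[2],q[3],q[0]]).as_matrix()
    a0=np.degrees(np.arctan2(r[1,0],r[0,0]));print('now',s['t'],s['tool_pos'].round(1),'yaw',a0.round(2),'tilt',np.degrees(np.arccos(-r[2,2])).round(2),'F',s['force'].round(2),'w',s['width'])
    for t in targets:
        d=r.T@(np.array(t[:3])-s['tool_pos'])/500;sp=-((t[3]-a0+180)%360-180)/90
        print(t,d.round(4),round(sp,4))
E
python3 -c "
from h import *
togo((300,440,290,172),(400,263,290,180),(595,-94,290,190),(595,-94,160,190))"
```

```text
now 0.1 [196.2 619.1 193.3] yaw 162.42 tilt 0.1 F [ 0.61  0.45 -0.58] w 0.9997493354089427
(300, 440, 290, 172) [-0.3061 -0.2791 -0.193 ] -0.1064
(400, 263, 290, 180) [-0.6037 -0.5562 -0.1924] -0.1953
(595, -94, 290, 190) [-1.1911 -1.1191 -0.1914] -0.3064
(595, -94, 160, 190) [-1.1911 -1.1187  0.0686] -0.3064
```

Call:
move_arm(
  commands=[
    [[-0.03, -0.03, -0.08], 0],
    [[-0.3, -0.28, -0.19], -0.1],
    [[-0.3, -0.28, -0.19], -0.1],
    [[-0.3, -0.28, -0.19], -0.1],
    [[-0.6, -0.556, -0.19], -0.2],
    [[-0.75, -0.7, -0.19], -0.3064],
    [[-0.9, -0.84, -0.19], -0.3064],
    [[-0.9, -0.84, -0.19], -0.3064],
    [[-0.9, -0.84, -0.19], -0.3064],
    [[-0.9, -0.84, -0.19], -0.3064],
  ],
  hand=0,
)

```text
t: 1.1
tool_pos: [422.3, 217.7, 285.5]
eef_rot: [-0.0, -0.087, 0.996, 0.0]
force: [0.8, 0.0, 0.4]
width: 1.0
gripper_force: 0.0
```

```bash
python3 -c "
from h import *
togo((595,-94,200,190),(595,-94,80,190))"
```

```text
now 1.1 [422.3 217.7 285.5] yaw -169.99 tilt 0.02 F [0.78 0.03 0.37] w 1.0000194126458577
(595, -94, 200, 190) [-0.2318 -0.674   0.1709] 0.0001
(595, -94, 80, 190) [-0.2318 -0.6741  0.4109] 0.0001
```

Call:
move_arm(
  commands=[
    [[-0.232, -0.674, 0.1], 0],
    [[-0.232, -0.674, 0.1], 0],
    [[-0.232, -0.674, 0.1], 0],
    [[-0.232, -0.674, 0.1], 0],
    [[-0.232, -0.674, 0.1], 0],
    [[-0.232, -0.674, 0.1], 0],
    [[-0.232, -0.674, 0.1], 0],
    [[-0.232, -0.674, 0.1], 0],
    [[-0.232, -0.674, 0.17], 0],
    [[-0.232, -0.674, 0.17], 0],
  ],
)

```text
t: 2.1
tool_pos: [591.5, -91.4, 196.2]
eef_rot: [-0.004, -0.087, 0.996, 0.001]
force: [-0.8, 0.7, 0.3]
width: 1.0
gripper_force: 0.0
```

```bash
python3 -c "
from h import *
togo((595,-94,82,190))
s,P=snap('wrist','w1.png')
print(s['xyz'],s['orientation'])
np.savez('w.npz',P=P)
q=P.reshape(-1,3);m=(q[:,2]>90)&(q[:,2]<103)&(q[:,0]>555)&(q[:,0]<640)&(abs(q[:,1]+95)<15)
r=cv2.minAreaRect(q[m][:,:2].astype(np.float32));print(r,m.sum())"
```

```text
now 2.1 [591.5 -91.4 196.2] yaw -170.04 tilt 0.49 F [-0.83  0.73  0.32] w 1.0004838817920703
(595, -94, 82, 190) [-0.0078 -0.0068  0.2283] -0.0005
[ 520.34265965 -104.75945504  387.80327164] [0.08409062 0.63800106 0.75861398 0.10192272]
((587.80517578125, -93.97976684570312), (54.57647705078125, 9.782455444335938), 8.38224983215332) 513
```

View pics/w1.png

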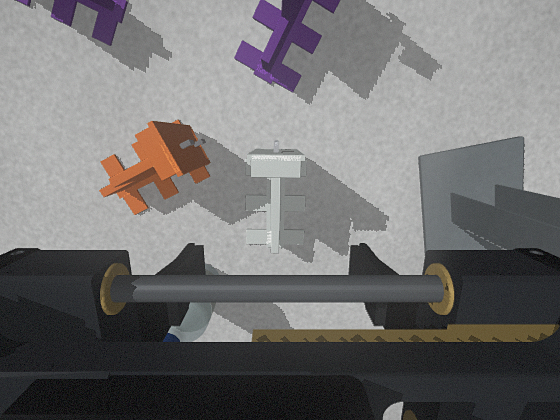

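The wrist view shows the white web at column 275, between fingers at about 200 and 355, so it is centred. I'll descend and grip.

Call:
move_arm(
  commands=[
    [[0, 0, 0.08], 0],
    [[0, 0, 0.15], 0],
    [[0, 0, 0.21], 0],
    [[0, 0, 0.236], 0],
    [[0, 0, 0.236], 0],
    [[0, 0, 0.236], 0],
  ],
)

```text
t: 2.75
tool_pos: [595.9, -91.7, 84.6]
eef_rot: [0.001, -0.087, 0.996, -0.0]
force: [0.5, -0.1, -0.0]
width: 1.002
gripper_force: 0.0
```

Call:
move_arm(
  commands=[
    [[0, 0, 0], 0],
    [[0, 0, 0], 0],
    [[0, 0, 0], 0],
    [[0, 0, 0], 0],
    [[0, 0, 0], 0],
    [[0, 0, 0], 0],
    [[0, 0, 0], 0],
    [[0, 0, 0], 0],
  ],
  hand=1,
)

```text
t: 3.55
tool_pos: [594.5, -91.9, 82.7]
eef_rot: [-0.0, -0.087, 0.996, 0.0]
force: [0.3, 1.7, -0.3]
width: 0.357
gripper_force: 0.0
```

Call:
move_arm(
  commands=[
    [[0, 0, 0], 0],
    [[0, 0, 0], 0],
    [[0, 0, 0], 0],
    [[0, 0, 0], 0],
    [[0, 0, 0], 0],
    [[0, 0, 0], 0],
  ],
  hand=1,
)

```text
t: 4.15
tool_pos: [594.6, -91.9, 82.7]
eef_rot: [0.0, -0.087, 0.996, 0.0]
force: [-0.3, 1.0, 0.1]
width: 0.003
gripper_force: 0.0
```

```bash
python3 -c "
from h import *
togo((594,-92,300,200.8),(670,50,300,200.8),(670,206,280,200.8))"
```

```text
now 4.15 [594.6 -91.9  82.7] yaw -170.0 tilt 0.01 F [-0.34  0.98  0.13] w 0.0032254033489024342
(594, -92, 300, 200.8) [ 1.100e-03  1.000e-04 -4.346e-01] -0.12
(670, 50, 300, 200.8) [-0.1979  0.2534 -0.4346] -0.12
(670, 206, 280, 200.8) [-0.2521  0.5606 -0.3945] -0.12
```

```bash
python3 -c "
from h import *
s,P=snap('wrist');s2,P2=snap('side');s3,P3=snap('top')
a=s['frame'];b=cv2.resize(s2['frame'][190:270,270:400],(560,344));
cv2.imwrite('pics/w2.png',np.vstack([cv2.resize(a,(340,255)),cv2.resize(b,(340,209))])[...,::-1])
c=s3['frame'][160:260,250:360];d=cv2.resize(c,(440,400));b=cv2.resize(s2['frame'][190:280,260:380],(360,270))
o=np.zeros((600,800,3),np.uint8);o[:255,:340]=cv2.resize(a,(340,255));o[:400,360:]=d;o[300:570,:360]=b
cv2.imwrite('pics/w2.png',o[...,::-1])
togo()"
```

```text
now 4.3 [594.6 -91.9  82.7] yaw -170.0 tilt 0.01 F [-0.76 -0.48  1.03] w 0.0077936715803716815
```

View pics/w2.png

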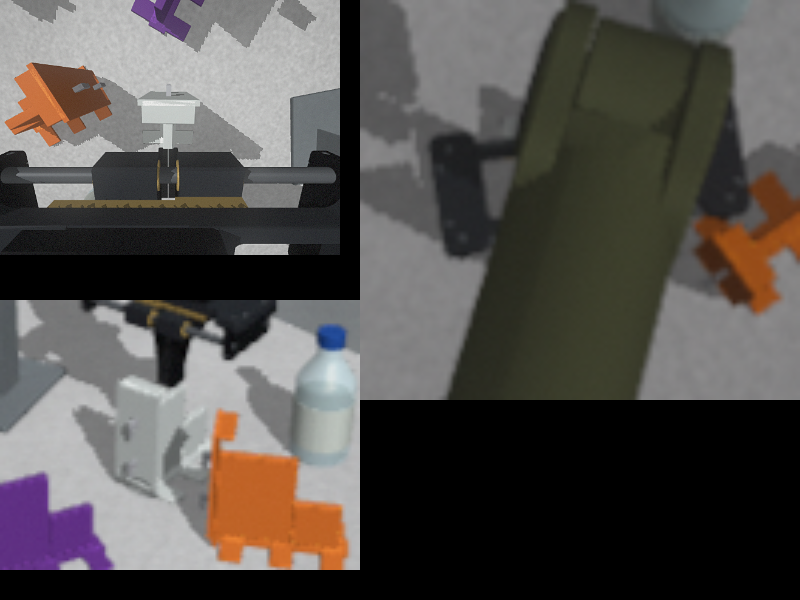

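The wrist view shows the web passing between the fingers, yet the reading says they are shut. I'll wait a little longer and then lift slightly as a test.

Call:
move_arm(
  commands=[
    [[0, 0, 0], 0],
    [[0, 0, 0], 0],
    [[0, 0, -0.03], 0],
    [[0, 0, -0.06], 0],
    [[0, 0, -0.06], 0],
    [[0, 0, -0.06], 0],
  ],
  hand=1,
)

```text
t: 4.9
tool_pos: [595.3, -92.0, 113.8]
eef_rot: [0.001, -0.087, 0.996, 0.0]
force: [-0.1, -0.1, -0.1]
width: 0.005
gripper_force: 0.0
```

```bash
python3 -c "
from h import *
togo()
s,P=snap('wrist');s2,P2=snap('side')
q=P.reshape(-1,3);
m=(q[:,0]>520)&(q[:,0]<575)&(abs(q[:,1]+101)<30)&(q[:,2]>100)&(q[:,2]<180);print('ledge z',np.percentile(q[m][:,2],[10,50,90]))
o=np.zeros((600,800,3),np.uint8);o[:300,:400]=cv2.resize(s['frame'][140:350,140:420],(400,300));o[:300,400:]=cv2.resize(s2['frame'][190:280,270:390],(400,300))
cv2.imwrite('pics/w3.png',o[:300,:,::-1])"
```

```text
now 4.9 [595.3 -92.  113.8] yaw -170.0 tilt 0.12 F [-0.12 -0.1  -0.11] w 0.004987242798007347
ledge z [128.7765331  130.5011582  131.39185231]
```

View pics/w3.png

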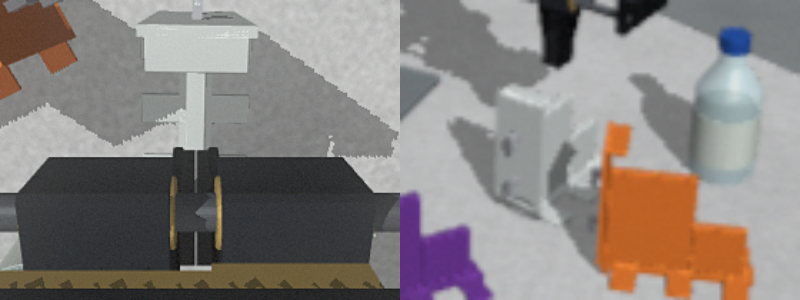

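```bash
python3 -c "
from h import *
for n in('side','wrist'):
    s,P=snap(n);f=s['frame'].astype(int)
    m=(f.max(-1)<60)&(P[...,2]>70)&(P[...,2]<180)&(abs(P[...,0]-600)<60)&(abs(P[...,1]+95)<60)
    q=P[m];print(n,len(q))
    for z in range(70,180,10):
        k=q[(q[:,2]>=z)&(q[:,2]<z+10)]
        if len(k)>2: print(z,len(k),np.percentile(k[:,0],[5,50,95]).round(0),np.percentile(k[:,1],[5,50,95]).round(0))
    w=(f.min(-1)>110)&(np.ptp(f,axis=-1)<30)&(P[...,2]>88)&(P[...,2]<105)&(abs(P[...,0]-590)<45)&(abs(P[...,1]+95)<20)
    q=P[w];print('web',len(q)); 
    if len(q)>5: print(np.percentile(q,[2,50,98],axis=0).round(1))
    yx=np.argwhere(w);print(yx.min(0) if len(yx) else '',yx.max(0) if len(yx) else '')
"
```

```text
side 95
140 18 [582. 585. 598.] [-104. -101.  -88.]
150 24 [582. 586. 605.] [-103.  -99.  -91.]
160 23 [580. 585. 603.] [-104.  -98.  -89.]
170 29 [582. 584. 601.] [-106. -102.  -87.]
web 40
[[ 570.3 -101.8   89.1]
 [ 593.5  -95.3   95.6]
 [ 613.8  -88.4   98.4]]
[218 313] [226 321]
wrist 798
140 156 [582. 584. 586.] [-102.  -93.  -86.]
150 211 [582. 584. 586.] [-102.  -95.  -87.]
160 246 [582. 585. 586.] [-101.  -94.  -88.]
170 185 [583. 585. 586.] [-100.  -93.  -89.]
web 701
[[ 562.8 -101.3   97.2]
 [ 580.9  -95.    98.6]
 [ 600.4  -88.4   99.8]]
[193 269] [244 283]
```

```bash
python3 -c "
from h import *
s,P=snap('side');f=s['frame'].astype(int)
m=(P[...,2]>90)&(abs(P[...,0]-592)<25)&(abs(P[...,1]+95)<18)
q=P[m];c=f[m]
for z in range(96,176,4):
    k=(q[:,2]>=z)&(q[:,2]<z+4)
    if k.sum()>0: print(z,k.sum(),np.percentile(q[k][:,0],[5,50,95]).round(0),np.percentile(q[k][:,1],[5,50,95]).round(0),c[k].mean(0).round(0))
print(env.read_state()['tool_pos'])
im=cv2.resize(s['frame'][165:245,280:360],(600,600),interpolation=cv2.INTER_NEAREST);cv2.imwrite('pics/s4.png',im[...,::-1])
"
```

```text
96 21 [571. 589. 606.] [-101.  -95.  -89.] [186. 190. 189.]
136 1 [603. 603. 603.] [-98. -98. -98.] [73. 74. 76.]
140 10 [581. 583. 600.] [-105.  -97.  -86.] [44. 44. 46.]
144 13 [581. 585. 605.] [-102.  -97.  -87.] [31. 31. 33.]
148 9 [581. 585. 598.] [-105. -100.  -87.] [29. 29. 30.]
152 11 [581. 588. 602.] [-102.  -99.  -87.] [39. 40. 42.]
156 13 [580. 582. 605.] [-103.  -98.  -85.] [45. 45. 47.]
160 8 [582. 584. 596.] [-105. -100.  -87.] [34. 34. 36.]
164 14 [580. 585. 603.] [-104.  -95.  -87.] [32. 32. 34.]
168 9 [582. 584. 592.] [-105.  -96.  -85.] [28. 28. 30.]
172 15 [580. 585. 601.] [-105. -102.  -85.] [28. 28. 30.]
[594.17845289 -91.86478253 112.16423811]
```

View pics/s4.png

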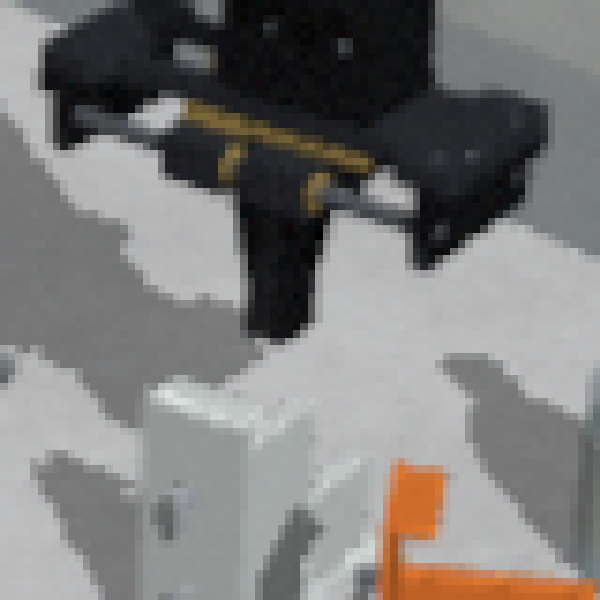

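The side view shows the closed fingertips at z≈139 while the reported TCP z is 112. That puts the tips about 38 mm higher than the tool data says, which is why the grip closed above the web. From here I use the seen tip height, tip = tool_z + 27.

Call:
move_arm(
  commands=[
    [[-0.006, 0, 0], 0],
    [[-0.006, 0, 0], 0],
    [[-0.006, 0, 0], 0],
    [[-0.006, 0, 0], 0],
    [[-0.006, 0, 0], 0],
    [[-0.006, 0, 0], 0],
    [[-0.006, 0, 0], 0],
  ],
  hand=0.5,
)

```text
t: 5.85
tool_pos: [597.5, -91.4, 112.7]
eef_rot: [0.0, -0.087, 0.996, 0.0]
force: [-0.2, 0.2, -0.5]
width: 0.481
gripper_force: 0.0
```

```bash
cat >> h.py <<'E'
def fingers(n,x0,x1,y0,y1,z0,z1):
    s,P=snap(n);f=s['frame'].astype(int)
    m=(f.max(-1)<60)&(P[...,0]>x0)&(P[...,0]<x1)&(P[...,1]>y0)&(P[...,1]<y1)&(P[...,2]>z0)&(P[...,2]<z1)
    q=P[m]; print(n,len(q),np.percentile(q,[1,50,99],axis=0).round(1))
    return q
E
python3 -c "
from h import *
togo()
q=fingers('side',560,640,-155,-35,100,185)
for a in(q[q[:,1]<-95],q[q[:,1]>-95]): print(np.percentile(a[a[:,2]<170],[2,50,98],axis=0).round(1))"
```

```text
now 5.85 [597.5 -91.4 112.7] yaw -170.0 tilt 0.0 F [-0.19  0.16 -0.49] w 0.4812436999691006
side 136 [[ 581.1 -126.2  141.7]
 [ 592.7  -73.8  165.3]
 [ 612.2  -65.6  184.9]]
[[ 587.2 -124.2  142.4]
 [ 596.7 -121.2  156.4]
 [ 611.6 -118.3  168.5]]
[[581.4 -73.6 141.6]
 [587.3 -70.5 155.4]
 [602.1 -66.4 169.1]]
```

Call:
move_arm(
  commands=[
    [[0, 0, 0.04], 0],
    [[0, 0, 0.07], 0],
    [[0, 0, 0.1], 0],
    [[0, 0, 0.12], 0],
    [[0, 0, 0.14], 0],
    [[0, 0, 0.14], 0],
    [[0, 0, 0.14], 0],
  ],
)

```text
t: 6.6
tool_pos: [597.7, -91.6, 42.8]
eef_rot: [0.0, -0.087, 0.996, -0.0]
force: [-0.8, -0.1, -0.5]
width: 0.5
gripper_force: 0.0
```

Call:
move_arm(
  commands=[
    [[0, 0, 0], 0],
    [[0, 0, 0], 0],
    [[0, 0, 0], 0],
    [[0, 0, 0], 0],
    [[0, 0, 0], 0],
    [[0, 0, 0], 0],
    [[0, 0, 0], 0],
    [[0, 0, 0], 0],
  ],
  hand=1,
)

```text
t: 7.4
tool_pos: [597.6, -91.5, 42.7]
eef_rot: [0.0, -0.087, 0.996, -0.0]
force: [1.0, 0.4, -0.0]
width: 0.116
gripper_force: 30.0
```

Call:
move_arm(
  commands=[
    [[0, 0, -0.03], 0],
    [[0, 0, -0.08], 0],
    [[0, 0, -0.15], 0],
    [[-0.05, 0.02, -0.218], 0],
    [[-0.13, 0.07, -0.218], 0],
    [[-0.214, 0.148, -0.218], 0],
    [[-0.214, 0.148, -0.218], 0],
    [[-0.235, 0.23, -0.218], 0],
    [[-0.25, 0.3, -0.218], -0.06],
    [[-0.26, 0.37, -0.218], -0.12],
  ],
)

```text
t: 8.4
tool_pos: [693.2, 115.0, 151.9]
eef_rot: [-0.0, -0.183, 0.983, -0.0]
force: [-0.2, -0.1, -2.4]
width: 0.115
gripper_force: 30.0
```

```bash
python3 -c "
from h import *
togo((680,210,151.7,200.8))"
```

```text
now 8.4 [693.2 115.  151.9] yaw -158.97 tilt 0.03 F [-0.22 -0.09 -2.43] w 0.11487563789630757
(680, 210, 151.7, 200.8) [-0.0436  0.1868  0.0004] 0.0026
```

Call:
move_arm(
  commands=[
    [[-0.02, 0.08, 0], 0],
    [[-0.0436, 0.17, 0], 0],
    [[-0.0436, 0.187, 0], 0],
    [[-0.0436, 0.187, 0], 0],
    [[-0.0436, 0.187, 0], 0],
    [[-0.0436, 0.187, 0], 0],
  ],
)

```text
t: 9.0
tool_pos: [681.3, 205.2, 152.1]
eef_rot: [0.0, -0.179, 0.984, -0.001]
force: [-0.3, -1.5, -2.2]
width: 0.113
gripper_force: 30.0
```

```bash
cat > m.py <<'E'
from h import *
togo()
for n in('top','wrist','side'):
    s,P=snap(n);f=s['frame'].astype(int);np.savez(n+'2.npz',P=P,f=s['frame'])
    a=np.radians(20.8);N=np.array([np.cos(a),np.sin(a)]);T=np.array([-N[1],N[0]])
    q=P.reshape(-1,3);c=f.reshape(-1,3);L=np.c_[-(q[:,:2]-[562,166])@N,-(q[:,:2]-[562,166])@T,q[:,2]] # approx post frame
    def st(t,m):
        if m.sum()<6: print(n,t,m.sum());return
        k=L[m];r=cv2.minAreaRect(k[:,:2].astype(np.float32));v=cv2.fitLine(k[:,:2].astype(np.float32),cv2.DIST_HUBER,0,.01,.01).ravel()
        print(n,t,m.sum(),'rect',np.round(r[0],1),np.round(r[1],1),round(r[2],1),'line',np.degrees(np.arctan(v[1]/v[0])).round(2),'z',np.percentile(k[:,2],[5,50,95]).round(1))
    g=np.ptp(c,axis=1)<40
    with np.errstate(invalid='ignore'):
        st('post upper',(abs(L[:,0])<30)&(abs(L[:,1])<40)&(L[:,2]>120)&(L[:,2]<232))
        st('post face',(abs(L[:,0]+22)<4)&(abs(L[:,1])<27)&(L[:,2]>120)&(L[:,2]<232))
        st('post foot',(abs(L[:,0])<90)&(abs(L[:,1])<80)&(L[:,2]>6)&(L[:,2]<13))
        w=g&(c.min(1)>90)
        st('ledge',w&(L[:,0]<-35)&(L[:,0]>-130)&(abs(L[:,1])<40)&(L[:,2]>232)&(L[:,2]<250))
        st('backplate',w&(L[:,0]<-33)&(L[:,0]>-130)&(abs(L[:,1])<40)&(L[:,2]>120)&(L[:,2]<225))
        st('web top',w&(L[:,0]<-70)&(L[:,0]>-180)&(abs(L[:,1])<12)&(L[:,2]>199)&(L[:,2]<214))
E
python3 m.py
```

```text
now 9.0 [681.3 205.2 152.1] yaw -159.41 tilt 0.1 F [-0.27 -1.51 -2.24] w 0.11298458574040128
top post upper 310 rect [-2.1  0.4] [60.4 44.3] 90.0 line -87.57 z [126.5 186.6 224.4]
top post face 156 rect [-21.8   0.1] [ 5.1 53.8] 1.2 line -89.4 z [125.3 185.8 224.7]
top post foot 1273 rect [-3.9  5.3] [141.2 175.1] 84.9 line -32.64 z [ 6.6  9.6 12.5]
top ledge 144 rect [-73.9  10.5] [44.3 21.4] 89.8 line 83.38 z [234.2 238.9 243.3]
top backplate 161 rect [-82.1  15.1] [44.7 60.6] 69.4 line 89.93 z [130.9 193.  219.7]
top web top 25 rect [-104.3    7.5] [ 8.7 26.5] 86.6 line 3.3 z [203.4 207.  210.5]
wrist post upper 9325 rect [-1.5 -1.6] [44.5 60.6] 0.0 line -85.56 z [135.9 207.2 225.1]
wrist post face 5832 rect [-21.4   0. ] [54.1  5.6] 89.0 line -89.86 z [134.1 211.3 225.3]
wrist post foot 10343 rect [-0.4 -1.8] [130.5 147.7] 89.8 line 0.07 z [ 9.2 10.6 11.8]
wrist ledge 7061 rect [-72.9   5.6] [50.2 20.3] 89.9 line 89.8 z [238.4 239.6 240.6]
wrist backplate 2465 rect [-86.    0.4] [68.2 49. ] 12.7 line 0.01 z [155.9 207.4 221. ]
wrist web top 1237 rect [-117.7    1.5] [18.5 50.5] 89.2 line -0.81 z [206.9 207.8 208.7]
side post upper 604 rect [ 0.1 -1.7] [52.2 65.7] 0.1 line 71.36 z [125.6 174.3 219.6]
side post face 115 rect [-22.   -0.1] [53.6  7.9] 89.8 line -89.84 z [127.3 182.1 222.5]
side post foot 621 rect [ 3.5 -1.6] [131.6 153.5] 89.8 line -39.0 z [ 6.6  8.6 11.1]
side ledge 52 rect [-87.8   4.6] [52.6 57.4] 86.7 line 88.82 z [232.6 236.7 239. ]
side backplate 305 rect [-85.8  -2.2] [76.2 49.9] 17.6 line 5.19 z [125.5 176.5 219.8]
side web top 5
```

```bash
sed -i "s/for n in('top','wrist','side')/import sys\nfor n in sys.argv[1:]/" m.py; sed -i "s/abs(L\[:,1\])<12)&(L\[:,2\]>199)/abs(L[:,1])<25)\&(L[:,2]>199)/" m.py; python3 m.py wrist wrist top
```

```text
now 9.15 [681.1 206.3 152. ] yaw -159.36 tilt 0.03 F [-0.82  0.55 -2.1 ] w 0.11158372620892942
wrist post upper 9321 rect [-1.4 -1.4] [45.  60.3] 0.3 line -87.19 z [135.7 207.3 225.2]
wrist post face 5874 rect [-21.4  -0. ] [54.   5.5] 88.9 line 89.36 z [134.4 211.4 225.4]
wrist post foot 10284 rect [-0.1 -1.5] [147.2 130.1] 0.2 line -0.4 z [ 9.3 10.6 11.9]
wrist ledge 7047 rect [-73.2   4.8] [50.3 20.3] 89.8 line 89.78 z [238.3 239.5 240.5]
wrist backplate 2467 rect [-86.1  -0.5] [68.2 48.9] 12.8 line 0.05 z [155.6 207.3 219.7]
wrist web top 1236 rect [-117.9    0.7] [18.5 50.7] 89.2 line -0.73 z [206.7 207.6 208.6]
wrist post upper 9322 rect [-1.1 -1.6] [45.2 60.5] 0.2 line -87.47 z [135.4 207.2 225.1]
wrist post face 5904 rect [-21.4  -0. ] [54.   5.8] 88.8 line -89.74 z [133.8 211.3 225.4]
wrist post foot 10292 rect [-0.2 -1.6] [147.3 130.1] 0.2 line 1.02 z [ 9.3 10.6 11.9]
wrist ledge 7057 rect [-73.2   4.3] [50.3 20.2] 89.9 line 89.85 z [238.2 239.4 240.4]
wrist backplate 2464 rect [-86.4  -0.9] [68.5 49. ] 12.8 line 0.13 z [155.5 207.2 221.1]
wrist web top 1235 rect [-1.179e+02  1.000e-01] [18.6 50.4] 89.3 line -0.54 z [206.6 207.6 208.6]
top post upper 316 rect [-2.3  0.5] [44.4 60.4] 0.1 line -83.93 z [125.8 188.8 224.4]
top post face 155 rect [-21.8   0. ] [53.6  5.9] 89.1 line -89.42 z [125.3 189.7 224.7]
top post foot 1320 rect [-4.5  3.5] [155.1 175.3] 88.0 line -34.58 z [ 6.5  9.5 12.4]
top ledge 143 rect [-73.8   8.3] [44.5 21.1] 89.4 line -87.55 z [233.9 238.3 242. ]
top backplate 158 rect [-82.5  13.3] [47.3 60.5] 68.9 line 89.78 z [135.1 195.6 220.4]
top web top 25 rect [-104.3    5.3] [26.2  8.4] 1.4 line 4.16 z [203.2 206.4 211.1]
```

Call:
move_arm(
  commands=[
    [[0, 0.002, 0], 0],
    [[0, 0.002, 0], 0],
    [[0, 0.002, 0], 0],
    [[0, 0.002, 0], 0],
    [[0, 0.002, 0], 0],
    [[0, 0.002, 0], 0],
  ],
)

```text
t: 9.9
tool_pos: [680.3, 209.4, 151.7]
eef_rot: [0.0, -0.181, 0.984, 0.0]
force: [-0.8, -0.2, -2.2]
width: 0.114
gripper_force: 30.0
```

```bash
python3 m.py wrist top | grep -v -e backpl
python3 - <<'E'
from h import *
z=np.load('wrist2.npz');P=z['P'];f=z['f']
a=np.radians(20.8);N=np.array([np.cos(a),np.sin(a)]);T=np.array([-N[1],N[0]])
L=np.stack([-(P[...,:2]-[562,166])@N,-(P[...,:2]-[562,166])@T,P[...,2]],-1)
with np.errstate(invalid='ignore'):
  for x0 in range(-130,-84,6):
    m=(L[...,0]>x0)&(L[...,0]<x0+6)&(L[...,2]>204)&(L[...,2]<212)&(f.min(-1)>90)&(abs(L[...,1])<25)
    if m.sum()>3: print('web',x0,m.sum(),np.percentile(L[m][:,1],[1,25,50,75,99]).round(1))
  for y0 in(-84,-78,-72,-66): 
    m=(L[...,0]>y0)&(L[...,0]<y0+6)&(L[...,2]>232)&(L[...,2]<250)&(abs(L[...,1])<40);print('ledge',y0,m.sum(),np.percentile(L[m][:,1],[1,50,99]).round(1))
cv2.imwrite('pics/w5.png',f[...,::-1])
E
```

```text
now 9.9 [680.3 209.4 151.7] yaw -159.2 tilt 0.01 F [-0.8  -0.23 -2.24] w 0.11426696044777668
wrist post upper 9327 rect [-1.5 -1.5] [44.6 60.5] 0.4 line -88.47 z [135.2 207.2 225.1]
wrist post face 5943 rect [-21.4  -0. ] [53.9  5.6] 88.9 line -89.7 z [134.2 211.1 225.3]
wrist post foot 10193 rect [-0.6 -1.7] [147.5 130.2] 0.1 line -6.61 z [ 9.2 10.6 11.9]
wrist ledge 7056 rect [-73.4   1.7] [50.1 20.2] 89.9 line 89.94 z [238.  239.3 240.3]
wrist web top 1236 rect [-118.     1.9] [ 9.8 50.3] 89.4 line -0.64 z [206.4 207.5 208.4]
top post upper 325 rect [-2.1  0.2] [44.5 60.7] 0.5 line -84.43 z [125.9 188.7 224.9]
top post face 159 rect [-21.6  -0.1] [ 5.7 53.7] 1.2 line -89.28 z [126.8 187.8 226.1]
top post foot 1321 rect [ 2.8 -4.1] [174.9 157.6] 3.2 line -35.89 z [ 6.5  9.4 12.5]
top ledge 146 rect [-74.    6.3] [44.3 21.1] 88.1 line 88.63 z [234.  238.2 242.2]
top web top 25 rect [-102.9    1.6] [25.9  9.4] 12.3 line 4.32 z [200.  204.7 210.1]
web -124 119 [-2.9 -0.9  1.7  4.2  6.2]
web -118 218 [-2.9 -0.4  2.1  4.5  6.7]
web -112 232 [-2.9 -0.8  1.6  4.2  6.7]
web -106 224 [-2.8 -0.3  2.1  4.6  6.6]
web -100 237 [-2.8 -0.8  1.6  4.1  6.5]
web -94 41 [-2.7  0.2  2.1  4.5  6.4]
ledge -84 1642 [-19.6   1.7  23.2]
ledge -78 1950 [-19.6   1.7  23.2]
ledge -72 2185 [-22.1   1.7  25.7]
ledge -66 1279 [-22.6   2.   26.2]
```

View pics/w5.png

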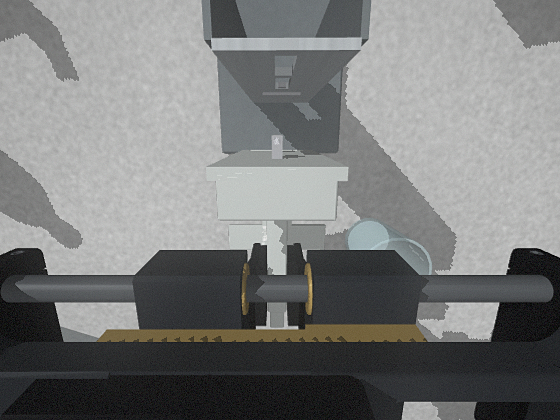

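The wrist view shows the claw at column 277 and the slot at about 283. The bracket is 3.2 mm off centre and the gap to the face is 40 mm. I'll correct sideways and close to a 20 mm gap.

Call:
move_arm(
  commands=[
    [[0, 0.0064, 0], 0],
    [[0.02, 0.0064, 0], 0],
    [[0.04, 0.0064, 0], 0],
    [[0.04, 0.0064, 0], 0],
    [[0.04, 0.0064, 0], 0],
    [[0.04, 0.0064, 0], 0],
    [[0.04, 0.0064, 0], 0],
    [[0.04, 0.0064, 0], 0],
  ],
)

```text
t: 10.8
tool_pos: [660.6, 205.3, 151.6]
eef_rot: [0.0, -0.181, 0.984, -0.0]
force: [-0.1, -0.5, -3.5]
width: 0.114
gripper_force: 30.0
```

```bash
python3 m.py wrist | grep -v -e backpl
python3 - <<'E'
from h import *
z=np.load('wrist2.npz');P=z['P'];f=z['f']
a=np.radians(20.8);N=np.array([np.cos(a),np.sin(a)]);T=np.array([-N[1],N[0]])
L=np.stack([-(P[...,:2]-[562,166])@N,-(P[...,:2]-[562,166])@T,P[...,2]],-1)
with np.errstate(invalid='ignore'):
    m=(L[...,0]>-60)&(L[...,0]<-40)&(L[...,2]>170)&(L[...,2]<245)&(abs(L[...,1])<8)
    for x0 in range(-52,-28,2):
        k=m&(L[...,0]>x0)&(L[...,0]<x0+2)
        if k.sum()>3: print(x0,k.sum(),np.percentile(L[k],[2,50,98],axis=0).round(1).tolist())
    # slot: rows on face seen at |y+1.5|<8
    for z0 in range(140,226,4):
        k=(L[...,2]>=z0)&(L[...,2]<z0+4)&(L[...,0]>-27)&(L[...,0]<-22)&(abs(L[...,1]+1.6)<12)
        y=np.histogram(L[k][:,1],bins=np.arange(-14,11,2))[0]; 
        if k.sum(): print(z0,y)
E
```

```text
now 10.8 [660.6 205.3 151.6] yaw -159.2 tilt 0.01 F [-0.1  -0.48 -3.51] w 0.11440263753962707
wrist post upper 9801 rect [-1.3 -1.5] [44.3 60.5] 0.1 line -89.81 z [139.5 210.2 225.1]
wrist post face 2821 rect [-21.4  -0. ] [54.   5.4] 88.6 line -89.83 z [142.8 224.  225.6]
wrist post foot 9163 rect [ 6.8 -2. ] [130.4 136.9] 89.4 line 14.73 z [ 9.3 10.6 11.9]
wrist ledge 7046 rect [-53.6  -1.3] [50.4 20.2] 90.0 line 89.91 z [237.9 239.2 240.2]
wrist web top 1239 rect [-98.5  -5.7] [18.5 51. ] 89.4 line -0.67 z [206.3 207.4 208.3]
-52 246 [[-52.0, -7.7, 237.8], [-51.0, -0.1, 239.3], [-50.1, 7.7, 240.3]]
-50 257 [[-50.0, -7.8, 237.8], [-49.1, -0.1, 239.3], [-48.0, 7.4, 240.4]]
-48 249 [[-48.0, -7.6, 237.9], [-47.0, -0.1, 239.1], [-46.0, 7.6, 240.5]]
-46 265 [[-46.0, -7.8, 237.8], [-45.0, -0.1, 239.2], [-44.1, 7.8, 240.5]]
-44 505 [[-44.0, -7.7, 175.2], [-43.8, 0.2, 221.4], [-42.3, 7.6, 239.8]]
-42 47 [[-41.8, -3.9, 203.8], [-40.9, -1.6, 205.1], [-40.0, 0.7, 206.1]]
140 [2 3 3 3 0 0 0 0 1 2 2 1]
144 [1 0 0 0 0 0 0 0 0 1 2 2]
148 [0 0 0 2 0 0 0 0 0 0 0 0]
152 [1 4 2 1 0 0 0 0 0 0 0 0]
156 [1 0 1 2 0 0 0 0 2 3 4 3]
164 [2 3 3 4 0 0 0 0 1 3 2 1]
168 [1 1 0 0 0 0 0 0 1 1 2 2]
172 [0 0 0 0 5 9 8 8 5 0 0 0]
176 [3 4 4 3 7 3 4 1 3 4 4 3]
184 [3 4 4 4 0 0 0 0 4 4 3 3]
188 [0 0 0 3 0 0 0 0 1 0 1 1]
192 [4 4 4 4 0 0 0 0 1 3 5 2]
196 [0 1 0 0 0 0 0 0 1 0 0 2]
200 [4 3 4 7 0 0 0 0 5 4 5 4]
204 [4 3 3 2 0 0 0 0 0 1 1 1]
208 [0 1 2 2 0 0 0 0 2 4 3 4]
212 [3 5 5 5 0 0 0 0 3 5 5 5]
216 [4 5 5 4 4 5 4 2 5 3 2 2]
220 [4 8 5 5 4 0 4 6 6 4 5 8]
224 [12 12 16 19 16 20 21 17 14 20 21 14]
```

Claw and slot centres now agree to about 0.1 mm (both y≈-1.6). The bridge appears at 172–180, so I raise 3 mm and advance in slow steps.

Call:
move_arm(
  commands=[
    [[0, 0, -0.006], 0],
    [[0.006, 0, -0.006], 0],
    [[0.014, 0, -0.006], 0],
    [[0.02, 0, -0.006], 0],
    [[0.025, 0, -0.006], 0],
    [[0.03, 0, -0.006], 0],
    [[0.034, 0, -0.006], 0],
    [[0.034, 0, -0.006], 0],
    [[0.034, 0, -0.006], 0],
  ],
)

```text
t: 11.75
tool_pos: [644.6, 199.4, 154.8]
eef_rot: [0.0, -0.181, 0.984, 0.0]
force: [0.6, -0.5, -2.9]
width: 0.117
gripper_force: 30.0
```

Call:
move_arm(
  commands=[
    [[0.002, 0, 0], 0],
    [[0.004, 0, 0], 0],
    [[0.004, 0, 0], 0],
    [[0.004, 0, 0], 0],
  ],
)

```text
t: 12.15
tool_pos: [642.7, 198.6, 154.7]
eef_rot: [0.0, -0.181, 0.984, 0.0]
force: [-0.4, 0.5, -1.7]
width: 0.111
gripper_force: 30.0
```

Call:
move_arm(
  commands=[
    [[0.002, 0, 0], 0],
    [[0.002, 0, 0], 0],
    [[0.002, 0, 0], 0],
  ],
)

```text
t: 12.45
tool_pos: [641.7, 198.1, 154.7]
eef_rot: [0.0, -0.18, 0.984, 0.0]
force: [-0.4, 0.2, -2.5]
width: 0.113
gripper_force: 30.0
```

```bash
python3 m.py wrist | grep -e now -e ledge -e upper
```

```text
now 12.45 [641.7 198.1 154.7] yaw -159.21 tilt 0.01 F [-0.44  0.24 -2.46] w 0.11327560490727176
wrist post upper 9418 rect [-1.3 -1.3] [60.8 44.8] 89.9 line -89.74 z [138.7 211.2 225.2]
wrist ledge 2598 rect [-65.4  -1.4] [44.1 60.7] 90.0 line 89.88 z [241.4 242.4 243.3]
```

Call:
move_arm(
  commands=[
    [[0.001, 0, 0], 0],
    [[0.002, 0, 0], 0],
    [[0.002, 0, 0], 0],
  ],
)

```text
t: 12.8
tool_pos: [641.5, 198.3, 154.9]
eef_rot: [0.001, -0.181, 0.984, 0.0]
force: [2.7, 0.9, -4.0]
width: 0.111
gripper_force: 30.0
```

Call:
move_arm(
  commands=[
    [[0.001, 0, 0], 0],
    [[0.002, 0, 0], 0],
    [[0.002, 0, 0], 0],
  ],
)

```text
t: 13.1
tool_pos: [641.6, 198.3, 155.0]
eef_rot: [0.002, -0.181, 0.984, 0.0]
force: [6.6, 1.6, -5.9]
width: 0.115
gripper_force: 30.0
```

Faces meet at the predicted place, so the claws are through. I'll ease off the push and lower.

Call:
move_arm(
  commands=[
    [[-0.002, 0, 0.002], 0],
    [[-0.002, 0, 0.004], 0],
    [[-0.002, 0, 0.007], 0],
    [[-0.002, 0, 0.01], 0],
    [[-0.002, 0, 0.01], 0],
  ],
)

```text
t: 13.6
tool_pos: [641.5, 197.9, 150.1]
eef_rot: [0.001, -0.181, 0.984, 0.0]
force: [5.3, 2.1, -0.4]
width: 0.111
gripper_force: 30.0
```

Call:
move_arm(
  commands=[
    [[0, 0, 0.002], 0],
    [[0, 0, 0.004], 0],
    [[0, 0, 0.006], 0],
    [[0, 0, 0.006], 0],
  ],
)

```text
t: 14.0
tool_pos: [641.4, 198.0, 147.0]
eef_rot: [0.001, -0.181, 0.984, 0.0]
force: [4.9, 2.3, 0.8]
width: 0.112
gripper_force: 30.0
```

Call:
move_arm(
  commands=[
    [[0, 0, 0.002], 0],
    [[0, 0, 0.004], 0],
    [[0, 0, 0.004], 0],
  ],
)

```text
t: 14.3
tool_pos: [641.4, 198.0, 145.0]
eef_rot: [0.001, -0.181, 0.984, 0.0]
force: [4.8, 2.7, -0.5]
width: 0.112
gripper_force: 30.0
```

Call:
move_arm(
  commands=[
    [[0, 0, 0.002], 0],
    [[0, 0, 0.004], 0],
    [[0, 0, 0.004], 0],
  ],
)

```text
t: 14.6
tool_pos: [641.4, 198.0, 143.0]
eef_rot: [0.001, -0.181, 0.984, 0.0]
force: [6.3, 1.8, -0.8]
width: 0.113
gripper_force: 30.0
```

Call:
move_arm(
  commands=[
    [[0, 0, 0.002], 0],
    [[0, 0, 0.004], 0],
    [[0, 0, 0.004], 0],
  ],
)

```text
t: 14.9
tool_pos: [641.4, 198.0, 141.0]
eef_rot: [0.001, -0.181, 0.984, 0.0]
force: [5.2, 1.2, -1.0]
width: 0.111
gripper_force: 30.0
```

Call:
move_arm(
  commands=[
    [[0, 0, 0.002], 0],
    [[0, 0, 0.004], 0],
    [[0, 0, 0.004], 0],
  ],
)

```text
t: 15.2
tool_pos: [641.4, 198.0, 139.0]
eef_rot: [0.001, -0.181, 0.984, 0.0]
force: [5.8, 2.0, -0.6]
width: 0.111
gripper_force: 30.0
```

Call:
move_arm(
  commands=[
    [[0, 0, 0.002], 0],
    [[0, 0, 0.004], 0],
    [[0, 0, 0.004], 0],
  ],
)

```text
t: 15.5
tool_pos: [641.6, 198.0, 137.4]
eef_rot: [0.001, -0.18, 0.984, 0.0]
force: [4.7, 2.0, 1.4]
width: 0.109
gripper_force: 30.0
```

Call:
move_arm(
  commands=[
    [[0, 0, 0.002], 0],
    [[0, 0, 0.004], 0],
    [[0, 0, 0.004], 0],
  ],
)

```text
t: 15.8
tool_pos: [642.0, 198.1, 136.1]
eef_rot: [0.002, -0.18, 0.984, 0.0]
force: [3.9, 1.2, 5.3]
width: 0.112
gripper_force: 30.0
```

The catch is now resisting (Fz 5 N), so I release and lift clear.

Call:
move_arm(
  commands=[
    [[0, 0, 0], 0],
    [[0, 0, 0], 0],
    [[0, 0, 0], 0],
    [[0, 0, 0], 0],
    [[0, 0, 0], 0],
    [[0, 0, 0], 0],
  ],
  hand=0.6,
)

```text
t: 16.4
tool_pos: [640.5, 197.7, 134.5]
eef_rot: [-0.0, -0.18, 0.984, -0.0]
force: [-0.2, 0.1, 0.7]
width: 0.395
gripper_force: 0.0
```

Call:
move_arm(
  commands=[
    [[-0.004, 0, -0.03], 0],
    [[-0.004, 0, -0.08], 0],
    [[-0.004, 0, -0.14], 0],
    [[-0.004, 0, -0.2], 0],
    [[-0.004, 0, -0.2], 0],
  ],
)

```text
t: 16.9
tool_pos: [645.6, 198.9, 241.5]
eef_rot: [0.005, -0.18, 0.984, 0.001]
force: [0.9, 0.7, 0.3]
width: 0.402
gripper_force: 0.0
```

Call:
move_arm(
  commands=[
    [[0, 0, 0], 0],
    [[0, 0, 0], 0],
    [[0, 0, 0], 0],
    [[0, 0, 0], 0],
    [[0, 0, 0], 0],
    [[0, 0, 0], 0],
    [[0, 0, 0], 0],
    [[0, 0, 0], 0],
    [[0, 0, 0], 0],
  ],
  hand=1,
)

```text
t: 17.8
tool_pos: [642.7, 198.5, 234.7]
eef_rot: [0.0, -0.18, 0.984, 0.0]
force: [0.6, 0.9, 0.0]
width: 0.005
gripper_force: 0.0
```

```bash
sed -i 's/L\[:,0\]<-35)&(L\[:,0\]>-130)&(abs(L\[:,1\])<40)&(L\[:,2\]>232)&(L\[:,2\]<250)/L[:,0]<-20)\&(L[:,0]>-60)\&(abs(L[:,1])<40)\&(L[:,2]>205)\&(L[:,2]<235)/' m.py; python3 m.py wrist side| grep -e now -e ledge -e upper -e web
python3 - <<'E'
from h import *
z=np.load('wrist2.npz');P=z['P'];f=z['f'].astype(int)
cv2.imwrite('pics/w6.png',z['f'][...,::-1])
a=np.radians(20.8);N=np.array([np.cos(a),np.sin(a)]);T=np.array([-N[1],N[0]])
L=np.stack([-(P[...,:2]-[562,166])@N,-(P[...,:2]-[562,166])@T,P[...,2]],-1)
with np.errstate(invalid='ignore'):
    k=(f.max(-1)<60)&(L[...,2]>225)&(L[...,2]<300)&(abs(L[...,0]+90)<40)&(abs(L[...,1])<40)
    for z0 in range(225,300,10):
        j=k&(L[...,2]>=z0)&(L[...,2]<z0+10)
        if j.sum()>5: print(z0,j.sum(),np.percentile(L[j],[2,50,98],axis=0).round(1).tolist())
E
```

```text
now 17.8 [642.7 198.5 234.7] yaw -159.2 tilt 0.01 F [0.58 0.94 0.04] w 0.004685888545409287
wrist post upper 3551 rect [-4.7 -1.5] [50.7 60.2] 0.3 line -88.89 z [136.5 220.  224.9]
wrist ledge 2376 rect [-32.5  -1.7] [53.7 24.1] 89.9 line -88.39 z [221.4 222.8 225. ]
wrist web top 0
side post upper 640 rect [-2.2 -0.9] [63.9 57.1] 87.6 line 73.5 z [126.8 176.5 219.7]
side ledge 53 rect [-32.3  -3.7] [55.8 24.6] 88.8 line -80.01 z [206.2 219.9 222.5]
side web top 0
255 17 [[-77.7, -9.1, 262.8], [-76.1, 1.4, 263.9], [-75.5, 6.7, 264.9]]
265 188 [[-77.6, -10.0, 265.2], [-76.9, -2.1, 270.2], [-75.3, 7.0, 274.7]]
275 209 [[-77.7, -9.0, 275.3], [-76.9, -0.5, 280.1], [-75.3, 6.4, 284.7]]
285 243 [[-79.4, -8.3, 285.3], [-77.1, -0.5, 289.6], [-75.4, 5.8, 294.7]]
295 104 [[-77.7, -7.2, 295.2], [-77.2, -1.3, 297.7], [-75.4, 4.7, 299.8]]
```

View pics/w6.png

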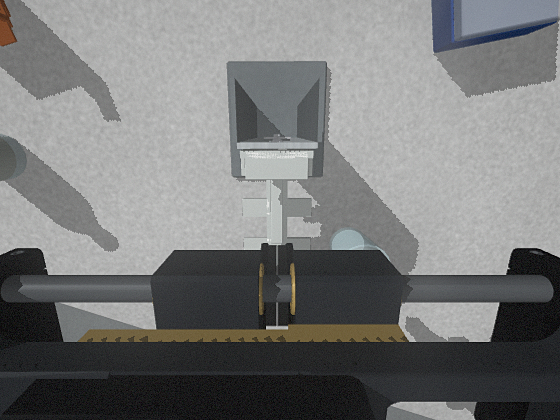

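The bracket hangs flush (ledge at L≈-33, z≈221) with the fingers now shut. I move above the ledge to press there.

Call:
move_arm(
  commands=[
    [[0.05, 0, 0], 0],
    [[0.101, 0, 0], 0],
    [[0.101, 0, 0], 0],
    [[0.101, 0, 0.03], 0],
    [[0.101, 0, 0.06], 0],
    [[0.101, 0, 0.06], 0],
    [[0.101, 0, 0.06], 0],
  ],
)

```text
t: 18.6
tool_pos: [595.2, 180.7, 203.3]
eef_rot: [-0.001, -0.181, 0.984, -0.0]
force: [0.5, -0.3, 0.1]
width: 0.007
gripper_force: 0.0
```

Run:
```python
from h import *
togo()
for n in('wrist','side'):
    s,P=snap(n);f=s['frame'].astype(int)
    a=np.radians(20.8);N=np.array([np.cos(a),np.sin(a)]);T=np.array([-N[1],N[0]])
    L=np.stack([-(P[...,:2]-[562,166])@N,-(P[...,:2]-[562,166])@T,P[...,2]],-1)
    with np.errstate(invalid='ignore'):
        k=(f.max(-1)<60)&(L[...,2]>224)&(L[...,2]<300)&(abs(L[...,0]+40)<30)&(abs(L[...,1])<40)
        for z0 in range(220,300,10):
            j=k&(L[...,2]>=z0)&(L[...,2]<z0+10)
            if j.sum()>5: print(n,z0,j.sum(),np.percentile(L[j],[2,50,98],axis=0).round(1).tolist())
```

```text
now 18.6 [595.2 180.7 203.3] yaw -159.19 tilt 0.13 F [ 0.53 -0.3   0.07] w 0.007433146302278122
wrist 230 139 [[-27.0, -10.0, 232.1], [-26.3, -2.3, 236.3], [-24.8, 6.9, 239.8]]
wrist 240 208 [[-27.1, -9.5, 240.1], [-26.3, -2.2, 245.1], [-24.8, 6.5, 249.9]]
wrist 250 249 [[-28.8, -8.8, 250.1], [-26.5, -0.7, 255.5], [-24.8, 5.9, 259.8]]
wrist 260 203 [[-27.3, -7.5, 260.1], [-26.6, -2.1, 264.9], [-24.8, 4.7, 269.5]]
wrist 270 14 [[-38.2, -7.2, 270.2], [-25.3, 2.8, 271.4], [-24.6, 4.4, 280.0]]
wrist 280 489 [[-45.1, -6.4, 280.3], [-39.6, -0.8, 281.4], [-34.0, 3.6, 284.3]]
wrist 290 56 [[-37.3, -6.5, 291.3], [-31.6, 3.5, 292.7], [-26.8, 3.6, 299.9]]
side 230 16 [[-46.5, -6.9, 232.7], [-28.0, 4.9, 236.4], [-24.8, 8.6, 239.3]]
side 240 20 [[-43.2, -6.7, 241.1], [-28.3, 4.9, 246.2], [-24.5, 7.9, 249.8]]
side 250 17 [[-45.6, -5.2, 250.2], [-27.9, 6.0, 255.5], [-22.3, 9.6, 259.5]]
side 260 20 [[-39.4, -8.2, 260.6], [-27.0, 4.1, 264.3], [-23.3, 12.3, 268.9]]
side 270 28 [[-43.5, -10.9, 270.4], [-26.3, 3.3, 275.2], [-21.6, 13.1, 279.2]]
side 280 32 [[-40.8, -11.7, 280.1], [-26.9, 4.7, 284.4], [-21.6, 16.0, 289.6]]
side 290 15 [[-32.3, -14.9, 290.6], [-25.5, 7.5, 292.5], [-21.2, 26.9, 298.7]]
```

Call:
move_arm(
  commands=[
    [[-0.002, 0, 0.006], 0],
    [[-0.002, 0, 0.012], 0],
    [[-0.002, 0, 0.015], 0],
    [[-0.002, 0, 0.015], 0],
  ],
)

```text
t: 19.1
tool_pos: [596.2, 181.0, 196.9]
eef_rot: [-0.0, -0.181, 0.984, -0.0]
force: [-0.5, 0.3, 0.1]
width: 0.006
gripper_force: 0.0
```

Call:
move_arm(
  commands=[
    [[0, 0, 0.002], 0],
    [[0, 0, 0.004], 0],
    [[0, 0, 0.006], 0],
    [[0, 0, 0.006], 0],
  ],
)

```text
t: 19.5
tool_pos: [596.5, 181.0, 194.3]
eef_rot: [0.0, -0.181, 0.984, 0.0]
force: [0.1, -0.1, 0.7]
width: 0.006
gripper_force: 0.2
```

Contact with the ledge is just beginning. I press on in small steps.

Call:
move_arm(
  commands=[
    [[0, 0, 0.002], 0],
    [[0, 0, 0.004], 0],
    [[0, 0, 0.004], 0],
  ],
)

```text
t: 19.8
tool_pos: [596.9, 181.0, 193.7]
eef_rot: [0.001, -0.18, 0.984, 0.0]
force: [-1.2, -0.6, 7.1]
width: 0.003
gripper_force: 3.1
```

Call:
move_arm(
  commands=[
    [[0, 0, 0.002], 0],
    [[0, 0, 0.004], 0],
    [[0, 0, 0.004], 0],
  ],
)

```text
t: 20.1
tool_pos: [596.9, 181.0, 192.1]
eef_rot: [0.001, -0.18, 0.984, 0.0]
force: [-2.7, -0.7, 7.2]
width: 0.007
gripper_force: 3.8
```

Call:
move_arm(
  commands=[
    [[0, 0, 0.002], 0],
    [[0, 0, 0.004], 0],
    [[0, 0, 0.004], 0],
  ],
)

```text
t: 20.4
tool_pos: [597.3, 181.3, 189.1]
eef_rot: [0.001, -0.181, 0.984, 0.0]
force: [1.0, -0.8, 4.8]
width: 0.009
gripper_force: 2.5
```

Call:
move_arm(
  commands=[
    [[0, 0, 0.002], 0],
    [[0, 0, 0.004], 0],
    [[0, 0, 0.004], 0],
  ],
)

```text
t: 20.7
tool_pos: [597.8, 181.5, 188.8]
eef_rot: [0.002, -0.181, 0.984, 0.001]
force: [-0.5, 0.2, 11.3]
width: 0.002
gripper_force: 5.6
```

Call:
move_arm(
  commands=[
    [[0, 0, 0.002], 0],
    [[0, 0, 0.004], 0],
    [[0, 0, 0.004], 0],
  ],
)

```text
t: 21.0
tool_pos: [598.1, 181.6, 188.7]
eef_rot: [0.003, -0.181, 0.984, 0.001]
force: [-2.9, -1.1, 18.6]
width: 0.005
gripper_force: 9.2
```

The force fell from 7 to 5 N with a 3 mm jump, which fits a snap, and then rose against a hard stop. I'll back off and look.

Call:
move_arm(
  commands=[
    [[-0.002, 0, -0.01], 0],
    [[-0.004, 0, -0.04], 0],
    [[-0.02, 0, -0.08], 0],
    [[-0.08, 0, -0.1], 0],
    [[-0.12, 0, -0.1], 0],
    [[-0.12, 0, -0.1], 0],
    [[-0.12, 0, -0.1], 0],
  ],
)

```text
t: 21.7
tool_pos: [651.9, 201.9, 233.2]
eef_rot: [-0.001, -0.18, 0.984, -0.001]
force: [0.3, 0.8, 1.4]
width: 0.006
gripper_force: 0.0
```

```bash
sed -i "s/(L\[:,2\]>205)/(L[:,0]>-44)\&(L[:,0]<-27)\&(abs(L[:,1])<20)\&(L[:,2]>205)/" m.py; python3 m.py wrist| grep -e now -e ledge -e upper
python3 - <<'E'
from h import *
s,P=snap('side'); 
o=cv2.resize(s['frame'][140:240,220:320],(400,400),interpolation=cv2.INTER_CUBIC); w=np.load('wrist2.npz')['f'];
o=np.hstack([o,cv2.resize(w[100:260,200:360],(400,400))]);cv2.imwrite('pics/s7.png',o[...,::-1])
E
```

```text
now 21.7 [651.9 201.9 233.2] yaw -159.21 tilt 0.15 F [0.25 0.84 1.4 ] w 0.005564671486563565
wrist post upper 3418 rect [-4.6 -1.5] [50.8 60.2] 0.3 line -88.4 z [139.5 218.2 225.1]
wrist ledge 1482 rect [-35.6  -0. ] [16.9 40. ] 0.0 line -89.95 z [217.9 218.9 220.1]
```

View pics/s7.png

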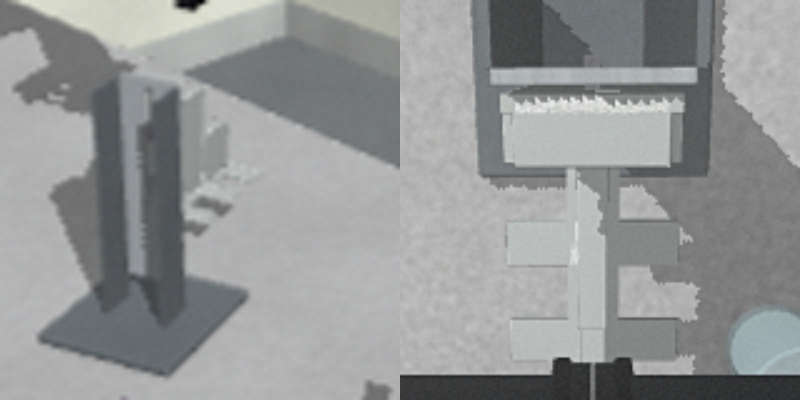

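The bracket is flush and upright; the ledge is at z≈218.9 in the wrist frame. I'll touch it again to check whether it rose after release and whether it is locked.

Call:
move_arm(
  commands=[
    [[0.05, 0, 0], 0],
    [[0.1, 0, 0], 0],
    [[0.115, 0, 0.02], 0],
    [[0.115, 0, 0.05], 0],
    [[0.115, 0, 0.074], 0],
    [[0.115, 0, 0.078], 0],
    [[0.115, 0, 0.08], 0],
    [[0.115, 0, 0.08], 0],
    [[0.115, 0, 0.08], 0],
  ],
)

```text
t: 22.7
tool_pos: [599.3, 181.9, 194.6]
eef_rot: [0.0, -0.18, 0.984, -0.0]
force: [-0.8, -0.1, -0.2]
width: 0.005
gripper_force: 0.0
```

Call:
move_arm(
  commands=[
    [[0, 0, 0.002], 0],
    [[0, 0, 0.003], 0],
    [[0, 0, 0.003], 0],
  ],
)

```text
t: 23.0
tool_pos: [598.8, 181.9, 192.8]
eef_rot: [0.0, -0.181, 0.984, 0.0]
force: [-0.3, 0.1, -0.8]
width: 0.003
gripper_force: 0.0
```

Call:
move_arm(
  commands=[
    [[0, 0, 0.001], 0],
    [[0, 0, 0.002], 0],
    [[0, 0, 0.002], 0],
  ],
)

```text
t: 23.3
tool_pos: [598.6, 181.9, 191.6]
eef_rot: [-0.0, -0.181, 0.984, 0.0]
force: [0.7, -0.2, -0.9]
width: 0.007
gripper_force: 0.0
```

Call:
move_arm(
  commands=[
    [[0, 0, 0.001], 0],
    [[0, 0, 0.002], 0],
    [[0, 0, 0.002], 0],
  ],
)

```text
t: 23.6
tool_pos: [598.7, 181.9, 190.7]
eef_rot: [0.0, -0.181, 0.984, 0.0]
force: [-0.6, 0.1, -0.4]
width: 0.003
gripper_force: 0.0
```

Call:
move_arm(
  commands=[
    [[0, 0, 0.001], 0],
    [[0, 0, 0.002], 0],
    [[0, 0, 0.002], 0],
  ],
)

```text
t: 23.9
tool_pos: [598.9, 181.9, 190.5]
eef_rot: [0.0, -0.181, 0.984, 0.0]
force: [-2.7, -0.8, 4.6]
width: 0.006
gripper_force: 2.4
```

Call:
move_arm(
  commands=[
    [[0, 0, 0.001], 0],
    [[0, 0, 0.002], 0],
    [[0, 0, 0.002], 0],
  ],
)

```text
t: 24.2
tool_pos: [599.1, 182.0, 190.3]
eef_rot: [0.001, -0.181, 0.984, 0.0]
force: [-2.1, 0.5, 7.9]
width: 0.007
gripper_force: 4.1
```

Call:
move_arm(
  commands=[
    [[0.001, 0, 0.001], 0],
    [[0.002, 0, 0.002], 0],
    [[0.002, 0, 0.002], 0],
  ],
)

```text
t: 24.5
tool_pos: [598.8, 181.8, 188.9]
eef_rot: [0.001, -0.18, 0.984, 0.0]
force: [0.3, -0.2, 5.8]
width: 0.007
gripper_force: 3.1
```

Call:
move_arm(
  commands=[
    [[0.001, 0, 0.001], 0],
    [[0.002, 0, 0.002], 0],
    [[0.002, 0, 0.002], 0],
  ],
)

```text
t: 24.8
tool_pos: [598.8, 181.8, 188.9]
eef_rot: [0.003, -0.181, 0.984, 0.001]
force: [0.9, 0.1, 7.4]
width: 0.005
gripper_force: 4.2
```

Call:
move_arm(
  commands=[
    [[0, 0, 0.001], 0],
    [[0, 0, 0.002], 0],
    [[0, 0, 0.002], 0],
  ],
)

```text
t: 25.1
tool_pos: [598.9, 181.8, 188.8]
eef_rot: [0.003, -0.181, 0.984, 0.001]
force: [-0.2, 0.1, 11.7]
width: 0.009
gripper_force: 6.0
```

Same hard stop at 188.8. I'll press to about 15 N, then check the lock with a gentle upward pull on the web.

Call:
move_arm(
  commands=[
    [[0, 0, 0.001], 0],
    [[0, 0, 0.002], 0],
    [[0, 0, 0.002], 0],
  ],
)

```text
t: 25.4
tool_pos: [599.1, 181.9, 188.7]
eef_rot: [0.003, -0.181, 0.984, 0.001]
force: [-1.7, -0.8, 15.7]
width: 0.006
gripper_force: 7.8
```

Call:
move_arm(
  commands=[
    [[-0.002, 0, -0.02], 0],
    [[-0.004, 0, -0.06], 0],
    [[-0.04, 0, -0.1], 0],
    [[-0.09, 0, -0.1], 0],
    [[-0.09, 0, -0.1], 0],
    [[-0.09, 0, -0.1], 0],
  ],
  hand=0.5,
)

```text
t: 26.0
tool_pos: [638.4, 196.9, 233.3]
eef_rot: [-0.001, -0.18, 0.984, -0.001]
force: [-0.2, -0.5, 0.2]
width: 0.451
gripper_force: 0.0
```

```bash
python3 m.py wrist| grep -e now -e ledge -e upper; python3 -c "
from h import *
togo((643,198.5,132,200.8))"
```

```text
now 26.0 [638.4 196.9 233.3] yaw -159.2 tilt 0.15 F [-0.19 -0.46  0.21] w 0.45114566322822697
wrist post upper 3621 rect [-4.5 -1.5] [50.4 60.2] 0.1 line -89.2 z [136.1 214.7 224.9]
wrist ledge 1373 rect [-35.6  -0. ] [39.9 16.4] 90.0 line 88.87 z [218.  219.  220.1]
now 26.05 [638.2 196.6 233.5] yaw -159.22 tilt 0.14 F [ 0.02 -0.2   0.45] w 0.4670805615721439
(643, 198.5, 132, 200.8) [-1.09e-02  1.00e-04  2.03e-01] -0.0002
```

Call:
move_arm(
  commands=[
    [[-0.01, 0, 0], 0],
    [[-0.01, 0, 0.07], 0],
    [[-0.01, 0, 0.14], 0],
    [[-0.01, 0, 0.19], 0],
    [[-0.01, 0, 0.202], 0],
    [[-0.01, 0, 0.202], 0],
  ],
)

```text
t: 26.65
tool_pos: [642.9, 198.7, 133.1]
eef_rot: [-0.001, -0.18, 0.984, -0.0]
force: [-0.1, 0.6, 0.1]
width: 0.499
gripper_force: 0.0
```

Call:
move_arm(
  commands=[
    [[0, 0, 0], 0],
    [[0, 0, 0], 0],
    [[0, 0, 0], 0],
    [[0, 0, 0], 0],
    [[0, 0, 0], 0],
    [[0, 0, 0], 0],
    [[0, 0, 0], 0],
  ],
  hand=1,
)

```text
t: 27.35
tool_pos: [643.8, 199.0, 134.1]
eef_rot: [0.0, -0.181, 0.984, 0.0]
force: [0.1, -0.3, 1.9]
width: 0.11
gripper_force: 30.0
```

Call:
move_arm(
  commands=[
    [[0, 0, -0.001], 0],
    [[0, 0, -0.003], 0],
    [[0, 0, -0.004], 0],
    [[0, 0, -0.004], 0],
  ],
)

```text
t: 27.75
tool_pos: [643.5, 198.8, 134.7]
eef_rot: [-0.0, -0.181, 0.984, -0.0]
force: [1.6, 0.3, -6.0]
width: 0.109
gripper_force: 30.0
```

Call:
move_arm(
  commands=[
    [[0, 0, -0.001], 0],
    [[0, 0, -0.002], 0],
    [[0, 0, -0.003], 0],
    [[0, 0, -0.003], 0],
  ],
)

```text
t: 28.15
tool_pos: [642.6, 198.5, 136.4]
eef_rot: [-0.001, -0.18, 0.984, -0.0]
force: [-0.5, -0.6, -8.1]
width: 0.113
gripper_force: 30.0
```

```bash
python3 m.py wrist| grep -e now -e ledge -e upper -e web
```

```text
now 28.15 [642.6 198.5 136.4] yaw -159.21 tilt 0.14 F [-0.52 -0.61 -8.06] w 0.11311672002298755
wrist post upper 15235 rect [-4.4 -1.5] [60.7 51.3] 90.0 line -89.45 z [142.6 217.3 224.8]
wrist ledge 4636 rect [-35.5  -0. ] [40. 17.] 90.0 line -89.45 z [218.8 219.9 220.8]
wrist web top 5
```

Call:
move_arm(
  commands=[
    [[0, 0, -0.001], 0],
    [[0, 0, -0.003], 0],
    [[0, 0, -0.004], 0],
    [[0, 0, -0.004], 0],
  ],
)

```text
t: 28.6
tool_pos: [643.3, 198.9, 140.0]
eef_rot: [-0.0, -0.181, 0.984, 0.0]
force: [-2.4, -2.2, -3.4]
width: 0.113
gripper_force: 30.0
```

```bash
python3 m.py wrist| grep -e now -e ledge -e upper -e web
```

```text
now 28.6 [643.3 198.9 140. ] yaw -159.2 tilt 0.03 F [-2.42 -2.18 -3.42] w 0.11262681792752613
wrist post upper 14457 rect [-4.5 -1.5] [51.2 60.9] 0.2 line -89.3 z [143.  217.9 224.8]
wrist ledge 4716 rect [-35.5  -0. ] [17. 40.] 0.0 line 89.94 z [222. 223. 224.]
wrist web top 5
```

The bracket slid up about 4 mm under a light pull, so it was not locked. The earlier stop was a jam with my finger drifting outward. I'll release and press again nearer the face, correcting that drift.

Call:
move_arm(
  commands=[
    [[0, 0, 0.006], 0],
    [[0, 0, 0.006], 0],
    [[0, 0, 0.006], 0],
    [[0, 0, 0.006], 0],
    [[-0.004, 0, -0.05], 0],
    [[-0.004, 0, -0.12], 0],
    [[-0.004, 0, -0.19], 0],
    [[-0.004, 0, -0.2], 0],
    [[-0.004, 0, -0.2], 0],
  ],
  hand=0.75,
)

```text
t: 29.55
tool_pos: [646.6, 199.8, 241.1]
eef_rot: [0.002, -0.181, 0.984, 0.0]
force: [0.0, -0.6, -0.4]
width: 0.251
gripper_force: 0.0
```

Call:
move_arm(
  commands=[
    [[0.05, 0, 0], 0],
    [[0.1, 0, 0.01], 0],
    [[0.1, 0, 0.04], 0],
    [[0.1, 0, 0.07], 0],
    [[0.1, 0, 0.07], 0],
    [[0.1, 0, 0.07], 0],
  ],
  hand=1,
)

```text
t: 30.15
tool_pos: [598.6, 182.1, 202.8]
eef_rot: [-0.001, -0.181, 0.984, -0.0]
force: [0.1, 1.5, -0.2]
width: 0.006
gripper_force: 0.0
```

```bash
python3 -c "
from h import *
togo((595.2,180.8,196,200.8))"; python3 m.py wrist| grep -e ledge -e upper
```

```text
now 30.15 [598.6 182.1 202.8] yaw -159.18 tilt 0.12 F [ 0.06  1.53 -0.19] w 0.006228175413208571
(595.2, 180.8, 196, 200.8) [0.0073 0.     0.0137] 0.0002
wrist post upper 6359 rect [-4.6 -1.5] [50.8 60.2] 0.1 line -89.83 z [133.8 205.1 224.6]
wrist ledge 785 rect [-31.9  -0. ] [40.   9.9] 89.9 line -89.64 z [221.9 222.8 223.9]
```

Call:
move_arm(
  commands=[
    [[0.007, 0, 0.004], 0],
    [[0.007, 0, 0.01], 0],
    [[0.007, 0, 0.016], 0],
    [[0.007, 0, 0.02], 0],
    [[0.008, 0, 0.024], 0],
    [[0.008, 0, 0.024], 0],
  ],
)

```text
t: 30.8
tool_pos: [595.8, 180.7, 194.2]
eef_rot: [0.001, -0.181, 0.984, 0.0]
force: [-0.8, -0.5, 6.5]
width: 0.003
gripper_force: 3.5
```

Call:
move_arm(
  commands=[
    [[0.001, 0, 0.003], 0],
    [[0.001, 0, 0.006], 0],
    [[0.001, 0, 0.006], 0],
  ],
)

```text
t: 31.1
tool_pos: [595.3, 180.6, 190.0]
eef_rot: [0.001, -0.181, 0.984, 0.0]
force: [0.5, 1.1, 2.2]
width: 0.007
gripper_force: 0.9
```

Call:
move_arm(
  commands=[
    [[0.001, 0, 0.003], 0],
    [[0.001, 0, 0.005], 0],
    [[0.001, 0, 0.005], 0],
  ],
)

```text
t: 31.4
tool_pos: [595.6, 180.6, 189.0]
eef_rot: [0.002, -0.181, 0.984, 0.001]
force: [0.3, 0.4, 9.0]
width: 0.001
gripper_force: 4.7
```

Call:
move_arm(
  commands=[
    [[0.001, 0, 0.002], 0],
    [[0.002, 0, 0.004], 0],
    [[0.002, 0, 0.004], 0],
  ],
)

```text
t: 31.7
tool_pos: [595.7, 180.7, 188.9]
eef_rot: [0.004, -0.181, 0.984, 0.001]
force: [0.3, 0.8, 14.2]
width: 0.003
gripper_force: 7.6
```

The stop is again at 188.9. Just above it only tab-level force remained (2 N), which fits a snapped catch, so my pull on the outboard web probably tilted it out of the latch. I'll lift straight up and measure.

Call:
move_arm(
  commands=[
    [[0, 0, -0.005], 0],
    [[0, 0, -0.012], 0],
    [[0, 0, -0.02], 0],
    [[0, 0, -0.03], 0],
    [[0, 0, -0.03], 0],
  ],
)

```text
t: 32.2
tool_pos: [592.5, 179.4, 199.9]
eef_rot: [-0.001, -0.18, 0.984, -0.0]
force: [-0.2, -0.2, -0.7]
width: 0.009
gripper_force: 0.0
```

```bash
python3 -c "
from h import *
togo()
for i in range(2):
    s,P=snap('wrist');f=s['frame'].astype(int)
    a=np.radians(20.8);N=np.array([np.cos(a),np.sin(a)]);T=np.array([-N[1],N[0]])
    L=np.stack([-(P[...,:2]-[562,166])@N,-(P[...,:2]-[562,166])@T,P[...,2]],-1)
    with np.errstate(invalid='ignore'):
        for (x0,x1) in((-31,-27),(-35,-31),(-39,-35),(-43,-39)):
            for t,yl in(('L',(-21,-14)),('R',(10,18))):
                k=(L[...,0]>x0)&(L[...,0]<x1)&(L[...,1]>yl[0])&(L[...,1]<yl[1])&(L[...,2]>208)&(L[...,2]<232)
                if k.sum()>5: print(x0,t,k.sum(),np.percentile(L[k][:,2],[25,50,75]).round(2))
        k=(abs(L[...,0]+21.5)<1.5)&(abs(L[...,1])<27)&(L[...,2]>218)&(L[...,2]<230);print('posttop',k.sum(),np.median(L[k][:,2]))
"
```

```text
now 32.2 [592.5 179.4 199.9] yaw -159.21 tilt 0.09 F [-0.19 -0.24 -0.74] w 0.00932100164157401
-31 L 54 [219.05 219.33 219.68]
-31 R 63 [218.76 219.24 219.68]
posttop 413 224.66386735704492
-31 L 56 [218.81 219.07 219.58]
-31 R 62 [218.64 219.26 219.55]
posttop 423 224.70062404151722
```

Call:
move_arm(
  commands=[
    [[-0.006, 0, 0.005], 0],
    [[-0.006, 0, 0.012], 0],
    [[-0.006, 0, 0.016], 0],
    [[-0.006, 0, 0.018], 0],
    [[-0.006, 0, 0.018], 0],
  ],
)

```text
t: 32.8
tool_pos: [595.8, 180.8, 190.7]
eef_rot: [-0.0, -0.181, 0.984, 0.0]
force: [0.1, 0.4, 0.5]
width: 0.003
gripper_force: 0.2
```

Call:
move_arm(
  commands=[
    [[0, 0, 0.001], 0],
    [[0, 0, 0.001], 0],
  ],
)

```text
t: 33.0
tool_pos: [595.9, 180.8, 190.6]
eef_rot: [0.0, -0.181, 0.984, 0.0]
force: [-1.3, 0.2, 2.0]
width: 0.003
gripper_force: 1.4
```

Call:
move_arm(
  commands=[
    [[0, 0, 0.001], 0],
    [[0, 0, 0.001], 0],
  ],
)

```text
t: 33.2
tool_pos: [596.0, 180.8, 190.4]
eef_rot: [0.0, -0.18, 0.984, 0.0]
force: [-1.4, -0.7, 5.9]
width: 0.006
gripper_force: 2.5
```

Call:
move_arm(
  commands=[
    [[0, 0, 0.001], 0],
    [[0, 0, 0.001], 0],
  ],
)

```text
t: 33.4
tool_pos: [596.0, 180.8, 190.4]
eef_rot: [0.0, -0.181, 0.984, 0.0]
force: [-3.1, -0.6, 6.1]
width: 0.009
gripper_force: 3.4
```

Call:
move_arm(
  commands=[
    [[0, 0, 0.001], 0],
    [[0, 0, 0.001], 0],
  ],
)

```text
t: 33.6
tool_pos: [596.1, 180.9, 190.3]
eef_rot: [0.001, -0.181, 0.984, 0.0]
force: [-3.6, 0.0, 8.3]
width: 0.004
gripper_force: 4.2
```

The bracket rests at the same height each time, but it still needs over 8 N to go down from there, so the lock is doubtful. I'll press somewhat harder, staying well below 40 N, to see whether it drops past the stop.

Call:
move_arm(
  commands=[
    [[0.003, 0, 0.003], 0],
    [[0.004, 0, 0.006], 0],
    [[0.005, 0, 0.008], 0],
    [[0.005, 0, 0.008], 0],
  ],
)

```text
t: 34.0
tool_pos: [596.0, 180.7, 188.8]
eef_rot: [0.004, -0.181, 0.984, 0.001]
force: [-1.1, -0.3, 14.5]
width: 0.008
gripper_force: 7.2
```

Call:
move_arm(
  commands=[
    [[0.001, 0, 0.003], 0],
    [[0.002, 0, 0.006], 0],
    [[0.002, 0, 0.006], 0],
  ],
)

```text
t: 34.3
tool_pos: [596.3, 180.8, 188.6]
eef_rot: [0.005, -0.181, 0.984, 0.002]
force: [-2.8, -0.2, 24.4]
width: 0.004
gripper_force: 12.0
```

Still a hard stop at 24 N (188.6), so the bracket is fully home. I'll release straight up and move clear.

Call:
move_arm(
  commands=[
    [[-0.004, 0, -0.005], 0],
    [[-0.006, 0, -0.01], 0],
    [[-0.007, 0, -0.014], 0],
    [[-0.007, 0, -0.018], 0],
    [[-0.007, 0, -0.03], 0],
    [[-0.007, 0, -0.06], 0],
    [[-0.03, 0, -0.12], 0],
    [[-0.1, 0, -0.16], 0],
    [[-0.1, 0, -0.16], 0],
  ],
)

```text
t: 35.2
tool_pos: [643.3, 199.5, 264.8]
eef_rot: [0.003, -0.181, 0.983, 0.0]
force: [0.8, -0.1, -0.4]
width: 0.005
gripper_force: 0.0
```

```bash
python3 -c "
from h import *
togo()
s,P=snap('wrist');f=s['frame']
a=np.radians(20.8);N=np.array([np.cos(a),np.sin(a)]);T=np.array([-N[1],N[0]])
L=np.stack([-(P[...,:2]-[562,166])@N,-(P[...,:2]-[562,166])@T,P[...,2]],-1)
with np.errstate(invalid='ignore'):
    for (x0,x1) in((-31,-27),(-35,-31),(-39,-35),(-43,-39)):
        k=(L[...,0]>x0)&(L[...,0]<x1)&(abs(L[...,1]+1.7)<19)&(L[...,2]>208)&(L[...,2]<232)
        if k.sum()>5: print(x0,k.sum(),np.percentile(L[k][:,2],[25,50,75]).round(2))
    k=(abs(L[...,0]+21.5)<1.5)&(abs(L[...,1])<27)&(L[...,2]>218)&(L[...,2]<230);print('posttop',k.sum(),np.median(L[k][:,2]))
    for x0 in range(-110,-48,10):
        k=(L[...,0]>x0)&(L[...,0]<x0+10)&(abs(L[...,1]+1.6)<3)&(L[...,2]>178)&(L[...,2]<200)
        if k.sum()>5: print('web',x0,k.sum(),np.median(L[k][:,2]).round(2))
"
```

```text
now 35.2 [643.3 199.5 264.8] yaw -159.11 tilt 0.39 F [ 0.84 -0.1  -0.36] w 0.00527630850239269
-31 244 [218.53 219.05 219.47]
-35 240 [218.52 219.01 219.44]
-39 240 [218.48 218.87 219.28]
-43 235 [218.46 218.89 219.37]
posttop 275 224.68150367456866
web -110 25 185.72
web -100 59 185.52
web -90 61 185.55
web -80 64 185.85
web -70 66 186.3
web -60 77 186.29
```

The bracket returned to the same height after every release and is upright within about 0.02 rad. The gripper is clear, so I hand in.

```bash
python3 -c "
from bench import env
print(env.hand_in())"
```

```text
the job is handed in; nothing more can be done
None
```

I handed in the job with the bracket hooked in both slots, pressed to a hard stop and released, but I could not confirm that the spring catch has snapped: after the first press an upward test pull of about 8 N freed it, and I then pressed it home again (up to 24 N) without repeating the test. The gripper's fingertips also sit about 38 mm higher than the tool data says, so I worked from their height in the camera images.

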